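# Couple the shaker tray and load it

### The arm

A 6-joint arm with a two-finger parallel gripper is mounted at the origin on the work surface. World frame = base frame: x ahead of the robot, y to its left, z up, the work surface at z = 0. Lengths are in mm, angles in rad, forces in N, time in s.
With the tool pointing down it reaches from about 350 to 775 mm from the base axis. Payload 7.3 kg.
Tool frame: the origin (TCP) lies on the centre line of the jaws, within the pads' length; the fingertips stand 22 mm ahead of it and the grasp point (between the pads) lies 3 mm ahead of it; z points along the fingers, y is the direction in which the jaws open and shut (so a half turn about z gives the same grasp; the last joint's range is limited). The gripper opens to 92 mm and grips with 3 to 60 N. Pads are 19 mm wide; open, the fingers measure 130 mm over their backs; the gripper's body (75 mm by 190 mm) begins 47 mm behind the grasp point.
Start: joints at [1.108, 0.342, 1.524, -0, 1.275, -0.146], TCP at [163.537, 498.897, 248.741] pointing down, gripper open.
Joint ranges: [-2.53, 2.53], [-0.77, 2.02], [0.04, 2.7], [-1, 4.14], [0.28, 2.66], [-3.11, 3.11]. Speed limits (rad/s): [2.57, 2.57, 3.14, 3.14, 3.14, 3.14].

### API

Orientations are given as [roll, pitch, yaw] about the fixed x, y, z axes, in that order (R = Rz(yaw) Ry(pitch) Rx(roll)).
In Python, from plant import get_obs, capture, close_job gives the robot as it stands.
- The arm moves only by the tool carry_out, never from a script. Its arguments are lists of equal length, an entry for each row: "xyz": the shift along the tool's x, y, z scaled (see below), a list of three; "dr": the turn, a rotation vector about the tool's x, y, z scaled (see below), a list of three. A call has 1 to 8 rows; each row shifts and turns the commanded pose from where the row before left it, along the tool's axes as they then stand; what a row does not reach is not made up. The controller multiplies each number of a shift by 0.06 m and each number of a turn by 8 degrees. A row lasts 1/8 s, in which the tool goes at most 62.5 mm and 10.7 degrees, less where a joint would pass 70% of its speed; a pose out of reach is approached as far as the arm can. A call with a number of a shift or a turn outside -1 to 1 is refused whole. A call with a gripper value outside its range is refused whole. "gripper" is the gripper's target within -1 to 1 (fully open at 1, half-way at 0, shut at -1), set as the call begins (left out, the last holds). The fingers move at their own pace and stop on an object; the grip force is fixed at half the most. Time passes only in rows, so rows that do not move let the fingers close. It gives the time, the measured TCP pose, the force and the opening at its end, in the units of the state.
- get_obs(): the state, without advancing time (a new reading comes with each control period).
- capture(name): name is "side" or "top" or "wrist"; returns a dict with "image" (400x640x3 uint8, blue, green, red), "fx", "fy", "cx", "cy" (pixels), "D" ([k1, k2, p1, p2, k3] as OpenCV has them; the pictures are not rectified), "pose" (4x4, takes a point from camera to world coordinates). Camera axes: x right, y up, looking along -z (the intrinsics and any distortion apply to the point x, -y, -z); pixel columns grow to the right and rows downward; lengths in mm; the calibration is good to about 2 mm. A picture is of the moment at which its call begins. There is no depth.
- close_job(): hands the job in, once; it reports no verdict.
The state is a dict: "time": time; "joint_positions": joint angles; "dq": joint speeds; "tau": joint torques, N m; "tool_pos": TCP position; "tcp_rot": TCP orientation; "contact_force": force on the tool from outside, world axes, zero at the start; "moment": the same for the moment, N m; "grip_width": finger opening in mm.
Only numpy, scipy, OpenCV 4.12 (cv2) and the standard library are available. Lean on these libraries where they do the work, as an engineer would, in place of code of your own. Each camera call takes 0.05 s, during which the arm holds its last target.

### The job

Get the bench shaker ready to run: first push its tray fully home so that the tray's lug lies in the drive fork, then put the all-steel coupling pin down through fork and lug until its flange sits on the fork. Next slide the divider plate that fits the tray fully down into the tray's slot, and last stand the mid-size sample bottle upright in the empty bay beside it. Leave the other accessories in their block and rack, and knock nothing over.

Things in the scene. Friction and masses are not known exactly. Their poses are not given: they have to be found in the camera images.
- shaker: Bench shaker, fixed: a white bed 150 mm wide (x), 385 mm long (y), 30 mm high, with a steel tray 108 x 194 mm on two guide rods along y, and at its +y end a white drive housing 190 x 142 mm, 129 mm high, from which the fork stands out towards the tray. Origin on the bench under the fork's hole; axes as fork_hole.
- fork_hole (a point): Centre of the 12 mm round hole in the drive's steel fork, on the top face of its upper cheek, 85 mm above the bench. The fork is 36 mm wide: two level cheeks 10 mm thick with a 14 mm gap between them (underside of the lower one 51 mm above the bench). z up; y along the tray's travel, towards the drive housing, whose face is 58 mm to +y; x level across, away from the robot.
- tray (a joint): How far the tray stands off home, in m: 0 = fully home against its stop (its lug, 10 mm thick with a 12 mm hole, then lies in the fork, holes in line), up to 0.058 away from the drive. It slides with about 2.5 N of friction and stays where it is left; mass 1.2 kg.
- tray_end (a point): Centre of the outer face of the tray's end wall (the end away from the drive), 85 mm above the bench; axes as fork_hole, moves with the tray. Push here along +y. The upright steel wall is 108 mm wide and reaches from 58 to 107 mm above the bench. With the tray home this point is 239 mm to -y of fork_hole.
- slot (a point): Centre of the divider's slot on the tray floor, 62 mm above the bench; axes as fork_hole, moves with the tray. Two upright channels, 8 mm wide (y), 10 mm deep, 45 mm high, face each other on the side walls, which are 100 mm apart (x). Above them a flared mouth, 10 mm high, opens to about 17 mm. On the +y side is a bolted-in vial insert at most 42 mm above the floor.
- bay (a point): Floor centre of the empty bay of the tray, between slot and end wall, 62 mm above the bench; same axes as fork_hole, moves with the tray. The bay measures 100 mm in x and, with the divider in, 93 mm in y; its walls are 45 mm high.
- pin: Coupling pin, all steel, 83 mm long, standing upright in one of three like holes of the accessory block. Origin at the tip of its shank, z along it to the head. Shank 10 mm in diameter and 46 mm long with a tapered 6 mm nose, flange 24 mm in diameter and 5 mm thick (z 46 to 51 mm), then a knurled steel stem 14 mm in diameter (z 51 to 83 mm) to grip. 70 g.
- pin_seat (a point): Point on the coupling pin's axis at the underside of its flange, which rests on the fork when the pin is seated (46 mm above its tip).
- pin_block: Grey plastic accessory block, fixed, 50 x 150 mm, 58 mm high, origin at the centre of its underside; three holes 12 mm in diameter and 52 mm deep at y = -50, 0 and 50 mm.
- hex_key: T-handle key with a black plastic cross bar 50 mm long, in another hole of the block; leave it there. Origin at its lower tip.
- ball_pin: Pin with a black ball knob 24 mm in diameter, in the remaining hole of the block; leave it there. Origin at its lower tip.
- divider: Divider plate for the tray, aluminium, 96 mm wide (x), 6 mm thick (y), 62 mm high, standing upright in the plate rack, with a grip bar on its top edge 60 mm long (x), 12 mm thick and 20 mm high (z 62 to 82 mm). Origin at the centre of its lower edge, z up. 140 g. It is the narrower of the two plates in the rack.
- spare_plate: Plate of the same make but 128 mm wide, too wide for the tray, with the same grip bar, in the rack's other groove; leave it there. Origin at the centre of its lower edge.
- plate_rack: Grey plastic rack, fixed, 140 (x) x 110 (y) mm, 30 mm high, origin at the centre of its underside, with two grooves 7.5 mm wide along x at y = -35 and 35 mm, 22 mm deep (their floor 8 mm above the bench).
- bottle: Sample bottle, mid-size: clear glass, 66 mm in diameter, 123 mm tall, with a blue screw cap 44 mm in diameter (z 95 to 123 mm) that is the place to grip. Standing on the bench, origin at the centre of its base, z up. About 0.3 kg.
- jar: Bystander: small glass jar, 44 mm in diameter, 80 mm tall, blue cap; origin at the centre of its base.
- tall_bottle: Bystander: large glass bottle, 72 mm in diameter, 180 mm tall, blue cap; origin at the centre of its base.
- beaker: Bystander: open glass beaker, 76 mm in diameter, 95 mm tall; origin at the centre of its base.
There are look-alikes about, which are no part of the job. What is shaped like the pin but blue is not meant. What is shaped like the bottle but orange is not meant.

How it is judged (in metres and radians):
On the way, in this order (a step that is already met when the one before it is completed fails the run):
1. the tray is pushed fully home (value of joint tray below 0.004 m), for 0.2 s.
2. the coupling pin is through fork and lug, its flange on the fork (value of joint tray below 0.004 m and horizontal distance between pin_seat and fork_hole below 0.003 m and z of pin_seat in the frame of fork_hole between -0.0025 and 0.0025 m and angle between pin's own z axis and vertical below 0.06 rad), for 0.2 s.
3. the divider plate is fully down in the tray's slot (y of divider in the frame of slot between -0.003 and 0.003 m and x of divider in the frame of slot between -0.004 and 0.004 m and z of divider in the frame of slot between -0.003 and 0.003 m and angle between the x axis of divider and the x axis of slot, either way round below 0.05 rad and angle between divider's own z axis and vertical below 0.06 rad), for 0.2 s.
4. the sample bottle stands in the empty bay (x of bottle in the frame of bay between -0.022 and 0.022 m and y of bottle in the frame of bay between -0.018 and 0.018 m and z of bottle in the frame of bay between -0.004 and 0.004 m and angle between bottle's own z axis and vertical below 0.08 rad), for 0.2 s.
At the end, for the whole second after the job is handed in: Tray home (4 mm); coupling pin upright through fork and lug, flange on the fork (2.5 mm in height, 3 mm sideways); divider in the slot, down on the tray floor (3 mm); sample bottle upright on the floor of the bay (within about 20 mm of its centre); all released and at rest (all of step 2 and all of step 3 and all of step 4 and linear speed of each of pin, divider, bottle below 0.02 m/s); the robot touches nothing.
It fails at once if a bystander is knocked over or pulled out of its block or rack (angle between any of hex_key, ball_pin, spare_plate's own z axis and vertical above 0.4 rad or angle between any of jar, tall_bottle, beaker's own z axis and vertical above 0.5 rad or distance of any of hex_key, ball_pin, spare_plate from where it was at the start of the episode above 0.03 m).
It fails at once if the sample bottle is tipped over (angle between bottle's own z axis and vertical above 0.6 rad).
It also fails if it takes over 72 s, if anything falls off the work surface, if the arm or the gripper's body presses on something with over 40 N, if the wrist force passes 120 N, or if a joint passes its speed limit or range.

## Working session

There is one attempt and no reset: what is moved stays moved. The work goes in short steps, Python scripts to look and compute and a tool call to move; the robot and the scene stay as the last step left them, time stands still between calls to the robot, and variables do not carry over. Pictures are saved under pics/ and viewed, and the job is handed in when it is done.

Besides the shell and the picture viewer there is one more tool, called after "Request:" in YAML: its name, and indented under it one key for each argument. carry_out: Moves the arm, as the interface text tells. Shifts and turns lie within -1 to 1; 1 stands for 0.06 m of shift or 8 degrees of turn. Its arguments: {"type":"object","properties":{"xyz":{"type":"array"},"dr":{"type":"array"},"gripper":{"type":"number"}},"required":["xyz","dr"]}

```bash
mkdir -p pics; ls; python3 - <<'E'
from plant import get_obs,capture
import cv2,numpy as np
o=get_obs();print(o)
for n in ["side","top","wrist"]:
    c=capture(n);cv2.imwrite(f"pics/{n}0.png",c["image"]);np.save(f"pics/{n}0.npy",c,allow_pickle=True)
    print(n,c["fx"],c["fy"],c["cx"],c["cy"],c["D"]);print(np.round(c["pose"],3))
E
```

```text
pics
{'time': 0.0, 'joint_positions': array([ 1.10798820e+00,  3.42724447e-01,  1.52498978e+00, -1.24550191e-05,
        1.27538361e+00, -1.46019978e-01]), 'dq': array([ 0.00090023, -0.00052746,  0.00225511, -0.00063692, -0.00022893,
       -0.00118104]), 'tau': array([ 1.08077940e-03, -4.31243491e+01, -2.44225556e+01,  7.19528552e-02,
        5.58695546e-02, -1.17869176e-04]), 'tool_pos': array([163.37670795, 498.55539057, 248.05354257]), 'tcp_rot': array([-3.14010176e+00, -2.07222852e-04,  2.82480799e+00]), 'contact_force': array([ 0.30685192,  0.44193695, -0.01714887]), 'moment': array([ 0.01325053,  0.04954421, -0.02896594]), 'grip_width': 92.05405511089471}
side 480.86620012286636 480.86620012286636 324.97700414527435 200.20447566765398 [-0.11395405  0.          0.          0.          0.        ]
[[ 9.83000e-01  1.07000e-01 -1.47000e-01  3.55169e+02]
 [-1.82000e-01  5.89000e-01 -7.87000e-01 -9.28118e+02]
 [ 3.00000e-03  8.01000e-01  5.99000e-01  7.84951e+02]
 [ 0.00000e+00  0.00000e+00  0.00000e+00  1.00000e+00]]
top 412.6063502157302 412.6063502157302 323.68213037932014 195.17564548827625 [-0.10971142  0.          0.          0.          0.        ]
[[-2.800000e-02  9.870000e-01 -1.560000e-01  3.384090e+02]
 [-9.990000e-01 -3.100000e-02 -1.400000e-02 -5.316300e+01]
 [-1.900000e-02  1.560000e-01  9.880000e-01  1.204543e+03]
 [ 0.000000e+00  0.000000e+00  0.000000e+00  1.000000e+00]]
wrist 355.46664249709335 355.46664249709335 323.68742981560655 195.7249961142572 [-0.02391919  0.          0.          0.          0.        ]
[[ 3.12000e-01 -9.08000e-01 -2.78000e-01  8.86350e+01]
 [ 9.50000e-01  2.98000e-01  9.40000e-02  5.23807e+02]
 [-2.00000e-03 -2.94000e-01  9.56000e-01  3.83823e+02]
 [ 0.00000e+00  0.00000e+00  0.00000e+00  1.00000e+00]]
```

View pics/top0.png

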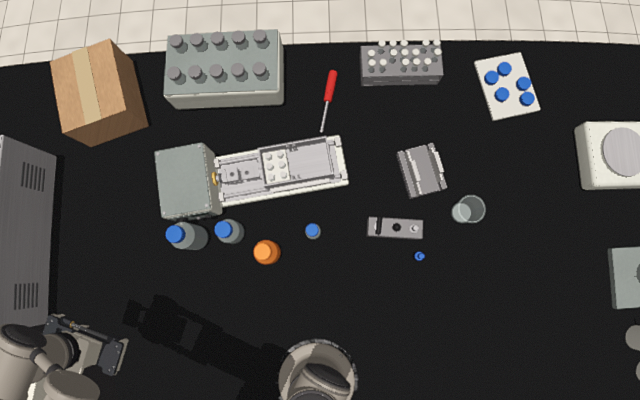

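View pics/side0.png

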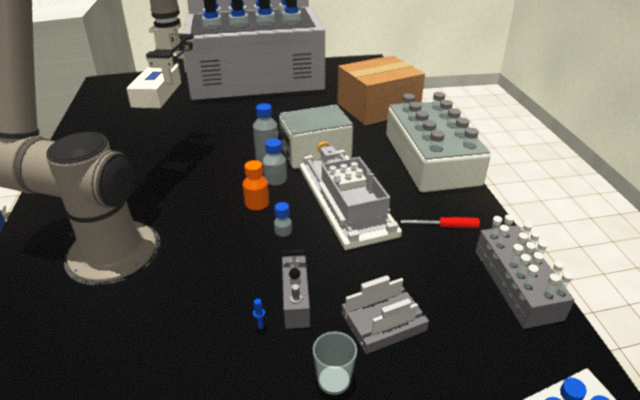

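View pics/wrist0.png

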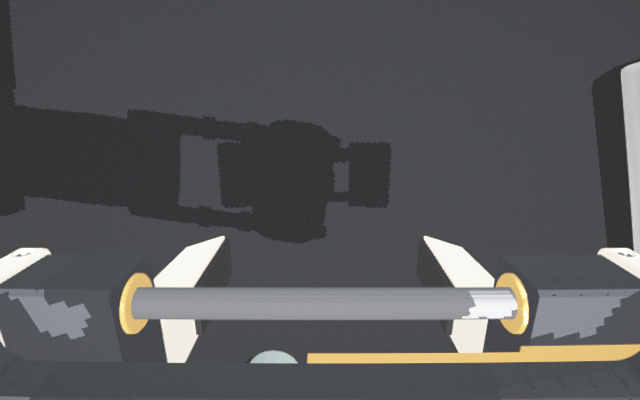

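The top view shows the shaker (housing at 187,180; tray from 215 to 345), the accessory block (395,228), the rack (422,170), the beaker (470,210), and blue caps at (176,234), (223,229) and (312,230). The look-alikes are an orange bottle (266,252) and a blue pin (419,256). I'll enlarge the areas that matter.

```bash
cat > h.py <<'E'
import numpy as np,cv2
def load(n): return np.load(f"pics/{n}.npy",allow_pickle=True).item()
def K(c): return np.array([[c["fx"],0,c["cx"]],[0,c["fy"],c["cy"]],[0,0,1.]])
def ray(c,uv):
    p=cv2.undistortPoints(np.array([[uv]],float),K(c),np.array(c["D"],float))[0,0]
    d=c["pose"][:3,:3]@np.array([p[0],-p[1],-1.]); return c["pose"][:3,3],d/np.linalg.norm(d)
def onz(c,uv,z):
    o,d=ray(c,uv); return o+d*(z-o[2])/d[2]
def tri(c1,u1,c2,u2):
    o1,d1=ray(c1,u1);o2,d2=ray(c2,u2)
    t=np.linalg.lstsq(np.c_[d1,-d2],o2-o1,rcond=None)[0]
    a=o1+d1*t[0];b=o2+d2*t[1];return (a+b)/2,np.linalg.norm(a-b)
def proj(c,P):
    P=np.atleast_2d(P).astype(float);q=(P-c["pose"][:3,3])@c["pose"][:3,:3]
    q=q*[1,-1,-1]
    return cv2.projectPoints(q,np.zeros(3),np.zeros(3),K(c),np.array(c["D"],float))[0][:,0]
def crop(c,x0,y0,w,h,s,name):
    im=cv2.resize(c["image"][y0:y0+h,x0:x0+w],None,fx=s,fy=s,interpolation=cv2.INTER_CUBIC)
    cv2.imwrite(f"pics/{name}.png",im)
E
python3 - <<'E'
from h import *
t=load("top0");s=load("side0")
crop(t,150,120,200,140,4,"t_shk");crop(t,360,130,130,140,4,"t_acc")
crop(s,230,90,180,160,3,"s_shk");crop(s,240,240,200,140,4,"s_acc")
E
```

```text
(no output)
```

View pics/t_shk.png

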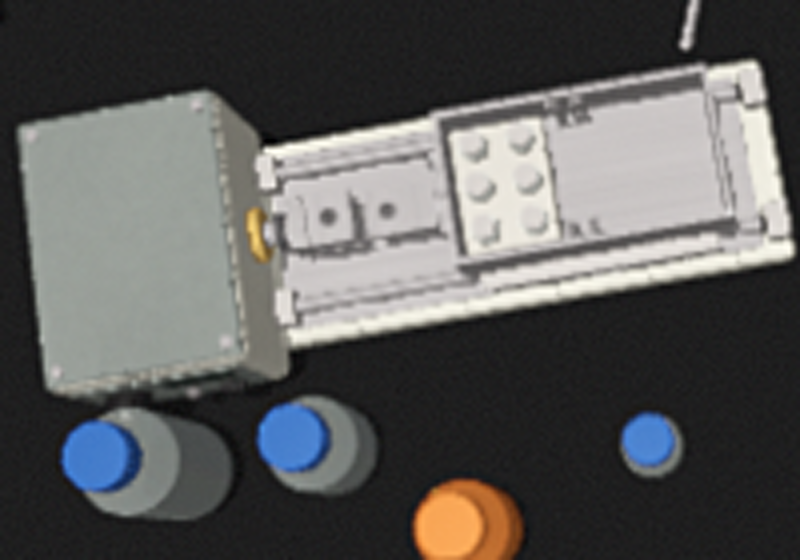

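View pics/t_acc.png

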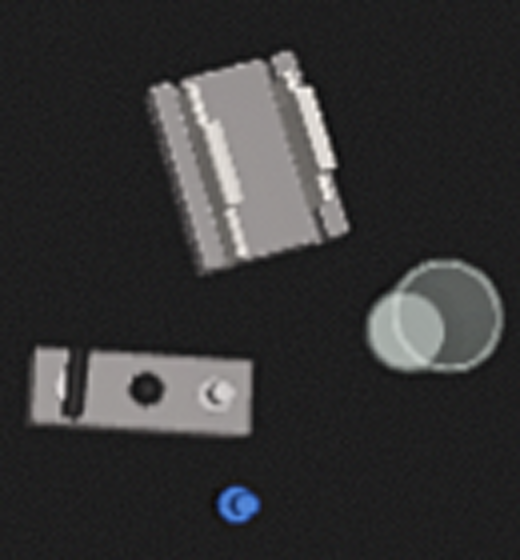

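View pics/s_shk.png

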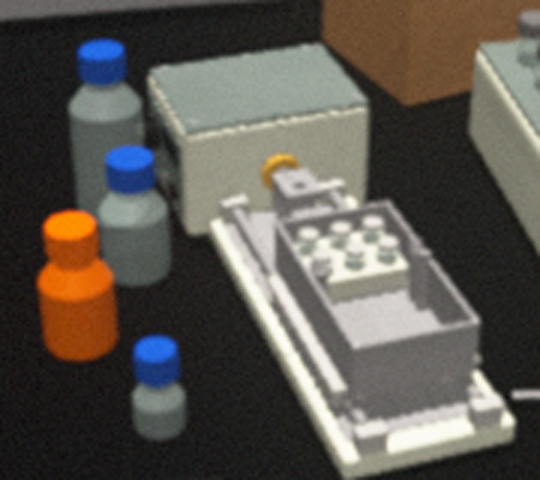

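View pics/s_acc.png

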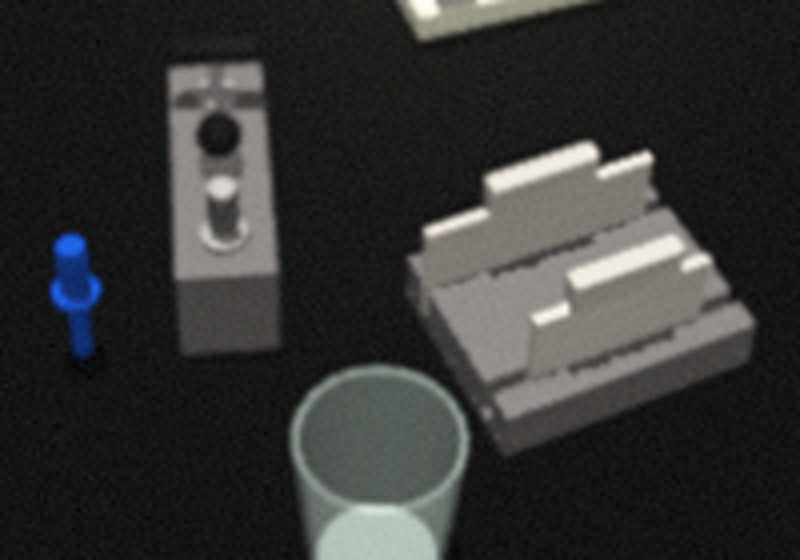

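Candidates, with top-view pixels:
- **Pin:** the silver one at (414,228) is all steel and matches. The one at (397,227) has a black ball, the one at (379,226) is the T-key, and the one at (419,256) is blue and off the block.
- **Bottle:** the blue cap at (223,229) looks mid-size. The one at (176,234) is tall, (312,230) is the small jar, and (266,252) is orange.
- **Divider:** the plate at (439,163) looks narrower than the one at (415,172).

I'll measure all of these.

```bash
python3 - <<'E'
from h import *
np.set_printoptions(suppress=True,precision=1)
t=load("top0");s=load("side0")
T=lambda u,v:(150+u/4,120+v/4)
A=lambda u,v:(360+u/4,130+v/4)
S=lambda u,v:(230+u/3,90+v/3)
B=lambda u,v:(240+u/4,240+v/4)
f=onz(t,T(330,216),85);l=onz(t,T(388,210),73)
print("fork",f,"lug",l, "d",np.linalg.norm((f-l)[:2]))
hc=[onz(t,T(*p),129) for p in [(22,128),(210,93),(243,373),(50,388)]]
print("housing",hc)
for a,b in [(0,1),(1,2),(2,3),(3,0)]: d=hc[b]-hc[a];print(np.linalg.norm(d),np.degrees(np.arctan2(d[1],d[0])))
# bed outer edges z=30
print("bed",[onz(t,T(*p),30) for p in [(760,62),(796,258)]])
print("tray end top corners",[onz(t,T(*p),107) for p in [(705,68),(740,215)]])
print("pin head",onz(t,A(222,394),64+25), tri(t,A(222,394),s,B(222,184)))
pl=[A(290,85),A(325,165),A(212,122),A(235,205)]
print("bars",[onz(t,p,90) for p in pl])
print("plates tips div",[onz(t,A(*p),70) for p in [(322,172),(330,198)]])
bl=[B(570,278),B(682,240),B(488,183),B(597,147)]
for q in bl: print("bar side",onz(s,q,90))
print("plate ends side z70",[onz(s,B(*q),70) for q in [(533,320),(710,258),(425,232),(652,155)]])
for n,u,w,h in [("tall",T(100,455),S(102,50),180),("mid",T(293,437),S(130,155),123),("jar",T(648,438),S(156,345),80),("orange",T(448,524),S(70,225),123)]:
    print(n,onz(t,u,h),tri(t,u,s,w))
E
```

```text
fork [583.4 216.6  85. ] lug [588.9 178.   73. ] d 38.97821360966268
housing [array([643.7, 423.7, 129. ]), array([662.9, 290.5, 129. ]), array([469.2, 264. , 129. ]), array([462.7, 396.8, 129. ])]
134.4864467236838 -81.79196946624903
195.4330969022413 -172.18953124909862
132.98317252124076 92.82951855789506
182.9646904463002 8.43748432041867
bed [array([701.1, -89.2,  30. ]), array([ 553.2, -110.1,   30. ])]
tray end top corners [array([674.3, -48.8, 107. ]), array([569.9, -69.5, 107. ])]
pin head [ 415.8 -282.9   89. ] (array([ 416.9, -282.1,   93.1]), np.float64(2.7976808077216138))
bars [array([ 629.4, -344.2,   90. ]), array([ 571.7, -364.5,   90. ]), array([ 604.5, -287.6,   90. ]), array([ 545.4, -299.7,   90. ])]
plates tips div [array([ 570.9, -367.5,   70. ]), array([ 552.1, -371.8,   70. ])]
bar side [ 569.9 -367.5   90. ]
bar side [ 628.8 -355.1   90. ]
bar side [ 546.7 -301.9   90. ]
bar side [ 606.3 -288.3   90. ]
plate ends side z70 [array([ 552. , -372.8,   70. ]), array([ 646.4, -352.2,   70. ]), array([ 514., -310.,   70.]), array([ 639.7, -280.6,   70. ])]
tall [413.2 341.3 180. ] (array([413.7, 341.8, 178.7]), np.float64(0.7107720687979657))
mid [426.3 231.4 123. ] (array([426.7, 231.1, 124.2]), np.float64(0.9503408386846206))
jar [422.5  -2.2  80. ] (array([422.7,  -2.3,  80.8]), np.float64(0.4995832966199134))
orange [366.6 128.2 123. ] (array([366.1, 128.8, 119.6]), np.float64(1.2552975799248713))
```

The two widths come out at 96.6 and 129 mm, so the -y plate is the divider. The three cap heights triangulate to 179, 124 and 81 mm, so the mid-size bottle is at (427,231). The tray stands about 39 mm off home and the shaker's yaw is about 8°. I'll turn the tool to the shaker's yaw and look at the fork from above.

Request:
carry_out:
  xyz:
    - [0, 0, 0]
    - [0, 0, 0]
    - [0, 0, 0]
    - [0, 0, 0]
  dr:
    - [0, 0, -0.82]
    - [0, 0, -0.82]
    - [0, 0, -0.82]
    - [0, 0, -0.82]
  gripper: -1

```text
time: 0.65
tool_pos: [163.4, 498.7, 248.4]
tcp_rot: [-3.141, -0.0, -2.997]
contact_force: [0.0, -0.2, 0.9]
grip_width: 56.3
```

```bash
cat >> h.py <<'E'
def plan(target,yaw=None):
    """print total units along tool axes (and deg) from the measured pose"""
    from plant import get_obs
    from scipy.spatial.transform import Rotation as R
    o=get_obs();p=np.array(o["tool_pos"]);r=R.from_euler("xyz",o["tcp_rot"])
    d=np.array(target,float)-p
    print("pos",p.round(1),"rpy",np.array(o["tcp_rot"]).round(4),"t",round(o["time"],2),"grip",round(o["grip_width"],1),"F",np.array(o["contact_force"]).round(1))
    if yaw is not None:
        rt=R.from_euler("xyz",[np.pi,0,yaw]);v=(r.inv()*rt).as_rotvec();print("turn units",(np.degrees(v)/8).round(3))
        print("shift units after turn",(rt.inv().apply(d)/60).round(3))
    print("shift units",(r.inv().apply(d)/60).round(3))
E
python3 -c "
from h import *
plan([583,217,248],3.1416+0.14)"
```

```text
pos [163.4 498.7 248.4] rpy [-3.1410e+00 -4.0000e-04 -2.9967e+00] t 0.65 grip 56.3 F [ 0.  -0.2  0.9]
turn units [-0.004 -0.003  0.035]
shift units after turn [-6.269 -5.625  0.007]
shift units [-6.241 -5.656  0.007]
```

Request:
carry_out:
  xyz:
    - [-0.7, -0.63, 0]
    - [-0.7, -0.63, 0]
    - [-0.7, -0.63, 0]
    - [-0.7, -0.63, 0]
    - [-0.7, -0.63, 0]
    - [-0.7, -0.63, 0]
    - [-0.7, -0.63, 0]
    - [-0.7, -0.63, 0]
  dr:
    - [0, 0, 0]
    - [0, 0, 0]
    - [0, 0, 0]
    - [0, 0, 0]
    - [0, 0, 0]
    - [0, 0, 0]
    - [0, 0, 0]
    - [0, 0, 0]

```text
time: 1.65
tool_pos: [540.0, 245.5, 248.5]
tcp_rot: [3.141, -0.0, -3.001]
contact_force: [0.1, 0.5, -0.3]
grip_width: 0.3
```

Request:
carry_out:
  xyz:
    - [-0.65, -0.62, 0]
    - [0, 0, 0]
    - [0, 0, 0]
  dr:
    - [0, 0, 0]
    - [0, 0, 0]
    - [0, 0, 0]

```text
time: 2.02
tool_pos: [582.0, 215.6, 248.1]
tcp_rot: [3.141, -0.002, -3.001]
contact_force: [-1.1, 0.1, 1.1]
grip_width: 0.5
```

```bash
python3 - <<'E'
from h import *
from plant import capture
plan([583,217,248],3.1416+0.14)
c=capture("wrist");np.save("pics/w1.npy",c,allow_pickle=True);cv2.imwrite("pics/w1.png",c["image"])
print(c["pose"][:3,3], proj(c,[[583.4,216.6,85]]))
E
```

```text
pos [582.  215.6 248.1] rpy [ 3.1412e+00 -1.6000e-03 -3.0008e+00] t 2.02 grip 0.5 F [-1.1  0.1  1.1]
turn units [ 0.003 -0.011  0.006]
shift units after turn [-0.02   0.021  0.002]
shift units [-0.02   0.021  0.002]
[504.2061017  204.49826792 383.94646435] [[324.84960508 183.40473464]]
```

View pics/w1.png

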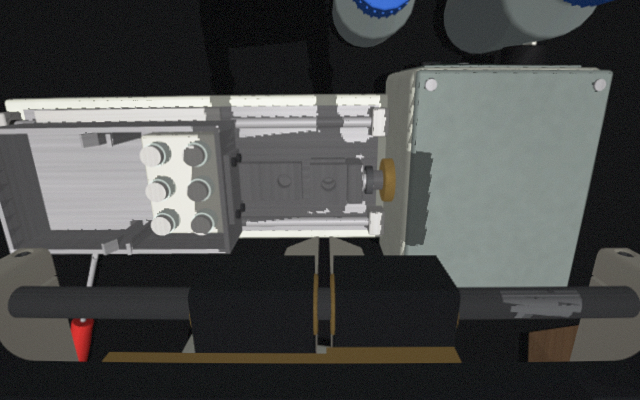

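The wrist view shows the fork hole at about (328,183), the lug hole at (285,181), the slot channels on the tray's left part, and the housing at the right. I'll refine these.

```bash
python3 - <<'E'
from h import *
np.set_printoptions(suppress=True,precision=2)
c=load("w1");g=cv2.cvtColor(c["image"],cv2.COLOR_BGR2GRAY)
crop(c,225,140,180,110,4,"w1f")
for (u,v) in [(328,183),(285,181)]:
    r=g[v-9:v+10,u-9:u+10].astype(float); 
    th=np.percentile(r,50)*0.75; m=(r<th).astype(np.uint8)
    n,l,st,ce=cv2.connectedComponentsWithStats(m); print(th,st[1:,4],ce[1:]+[u-9,v-9])
# bed edge yaw: white bed outer edge upper (z=30): find top bright edge along columns
pts=[]
for u in range(40,370,10):
    col=g[85:125,u]; k=np.argmax(np.diff(col.astype(int))>60)
    if k: pts.append(onz(c,(u,85+k+1),30)[:2])
pts=np.array(pts);vx,vy,x0,y0=cv2.fitLine(pts.astype(np.float32),cv2.DIST_HUBER,0,.01,.01).ravel();print("yaw of travel",np.degrees(np.arctan2(vy,vx)),pts[:3])
E
```

```text
71.25 [] []
72.0 [] []
yaw of travel -81.48571 [[551.22 -68.79]
 [549.92 -58.82]
 [548.62 -48.89]]
```

View pics/w1f.png

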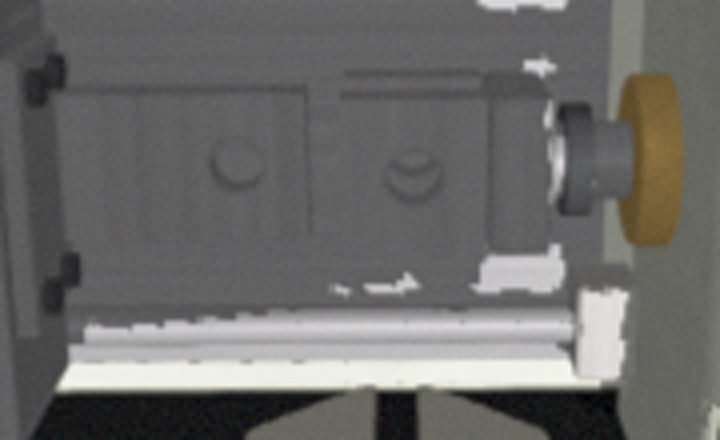

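```bash
python3 - <<'E'
from h import *
np.set_printoptions(suppress=True,precision=2)
c=load("w1")
f=onz(c,(328.4,183.4),85);l=onz(c,(284.1,180.1),73);print(f,l,np.linalg.norm((f-l)[:2]),np.degrees(np.arctan2(*(f-l)[1::-1])))
a=np.radians(8.51);ex=np.array([np.cos(a),np.sin(a)]);ey=np.array([-ex[1],ex[0]])
print("rel",[(l-f)[:2]@ex,(l-f)[:2]@ey])
off=38.5
te=f[:2]-(239+off)*ey;print("tray_end",te)
# check tray end wall top outer edge top view
t=load("top0")
print(proj(t,[*te,107]),proj(t,[*(te+54*ex),107]),proj(t,[*(te-54*ex),107]))
print("approach",te-45*ey,"home tool",f[:2]-(239+9.5)*ey)
plan([*(te-45*ey),248],np.pi+a)
E
```

```text
[582.96 219.66  85.  ] [588.67 180.22  73.  ] 39.84760508932095 98.22707416487638
rel [np.float64(-0.19676617068074442), np.float64(-39.84711927390175)]
tray_end [624.03 -54.79]
[[328.98 154.59]] [[325.5  135.94]] [[332.52 173.58]]
approach [630.69 -99.29] home tool [619.74 -26.11]
pos [581.7 216.1 248.5] rpy [ 3.14 -0.   -3.  ] t 2.08 grip 0.6 F [-0.1 -0.   0. ]
turn units [ 0.   -0.01 -0.05]
shift units after turn [-0.03 -5.32  0.01]
shift units [-0.07 -5.32  0.01]
```

Request:
carry_out:
  xyz:
    - [0, -0.9, 0]
    - [0, -0.9, 0]
    - [0, -0.9, 0]
    - [-0.06, -0.9, 0]
    - [0, -0.9, 0]
    - [0, -0.85, 0]
    - [0, 0, 0.8]
  dr:
    - [0, 0, -0.05]
    - [0, 0, 0]
    - [0, 0, 0]
    - [0, 0, 0]
    - [0, 0, 0]
    - [0, 0, 0]
    - [0, 0, 0]

```text
time: 2.95
tool_pos: [635.2, -104.5, 204.2]
tcp_rot: [-3.137, 0.009, -2.996]
contact_force: [0.4, 0.3, -0.4]
grip_width: 0.2
```

Request:
carry_out:
  xyz:
    - [0, 0, 0.8]
    - [0, 0, 0.8]
    - [0, 0, 0.1]
    - [0, 0, 0]
  dr:
    - [0, 0, 0]
    - [0, 0, 0]
    - [0, 0, 0]
    - [0, 0, 0]

```text
time: 3.45
tool_pos: [633.8, -100.8, 100.2]
tcp_rot: [-3.141, 0.001, -2.992]
contact_force: [0.6, 0.3, -0.3]
grip_width: 0.6
```

```bash
python3 - <<'E'
from h import *
from plant import capture
plan([619.7,-26.1,98],np.pi+np.radians(8.5))
for n in ["side","wrist"]:
    c=capture(n);np.save(f"pics/{n}2.npy",c,allow_pickle=True);cv2.imwrite(f"pics/{n}2.png",c["image"])
crop(load("side2"),270,110,200,150,4,"s2c")
E
```

```text
pos [ 633.8 -100.8  100.2] rpy [-3.1411e+00  1.5000e-03 -2.9921e+00] t 3.45 grip 0.6 F [ 0.6  0.3 -0.3]
turn units [-0.004  0.011  0.008]
shift units after turn [0.049 1.265 0.036]
shift units [0.047 1.265 0.036]
```

View pics/s2c.png

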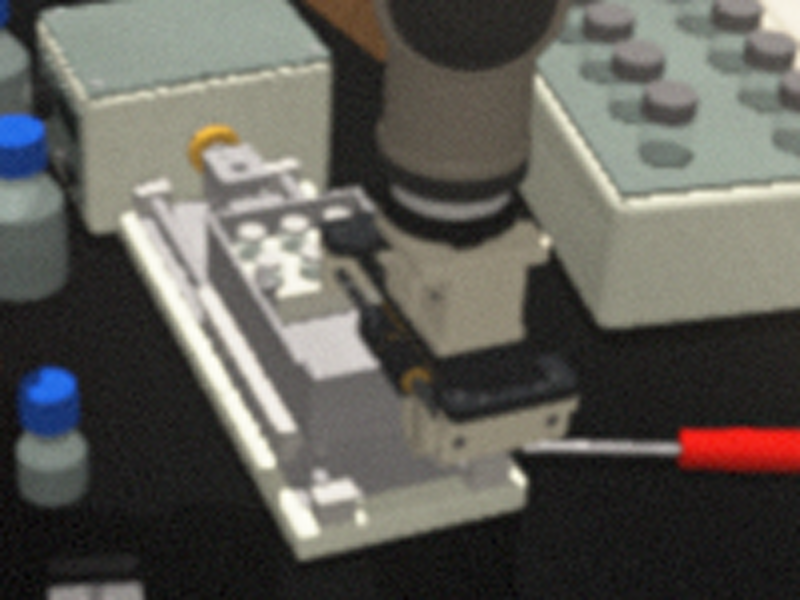

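View pics/wrist2.png

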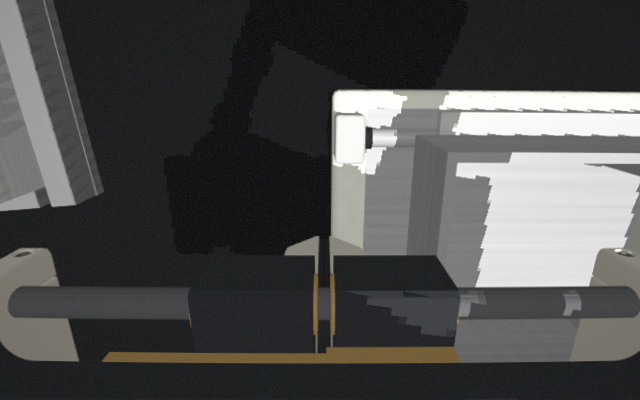

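The fingers stand clear behind the end wall, and the body is above the tray. The jaws open along y, so the finger back is about 19 mm out. I'll push gently and watch the force.

Request:
carry_out:
  xyz:
    - [0.05, 0.2, 0.03]
    - [0, 0.15, 0]
    - [0, 0.15, 0]
    - [0, 0.15, 0]
    - [0, 0.12, 0]
    - [0, 0.12, 0]
    - [0, 0, 0]
  dr:
    - [0, 0, 0]
    - [0, 0, 0]
    - [0, 0, 0]
    - [0, 0, 0]
    - [0, 0, 0]
    - [0, 0, 0]
    - [0, 0, 0]

```text
time: 4.42
tool_pos: [622.1, -48.1, 96.6]
tcp_rot: [3.14, -0.0, -2.993]
contact_force: [-1.1, -0.2, 0.8]
grip_width: 0.3
```

Request:
carry_out:
  xyz:
    - [0, 0.05, 0]
    - [0, 0.04, 0]
    - [0, 0.03, 0]
    - [0, 0, 0]
  dr:
    - [0, 0, 0]
    - [0, 0, 0]
    - [0, 0, 0]
    - [0, 0, 0]

```text
time: 4.92
tool_pos: [621.1, -41.9, 96.7]
tcp_rot: [3.141, -0.0, -2.993]
contact_force: [0.1, -0.6, -2.1]
grip_width: 0.5
```

```bash
python3 - <<'E'
from h import *
from plant import capture
plan([619.7,-26.1,98],np.pi+np.radians(8.5))
for n in ["top","side"]:
    c=capture(n);np.save(f"pics/{n}3.npy",c,allow_pickle=True)
crop(load("side3"),270,110,200,150,4,"s3c")
E
```

```text
pos [621.1 -41.9  96.7] rpy [ 3.1411e+00 -4.0000e-04 -2.9934e+00] t 4.92 grip 0.5 F [ 0.1 -0.6 -2.1]
turn units [ 0.003 -0.003 -0.001]
shift units after turn [-0.015  0.263 -0.022]
shift units [-0.015  0.263 -0.022]
```

View pics/s3c.png

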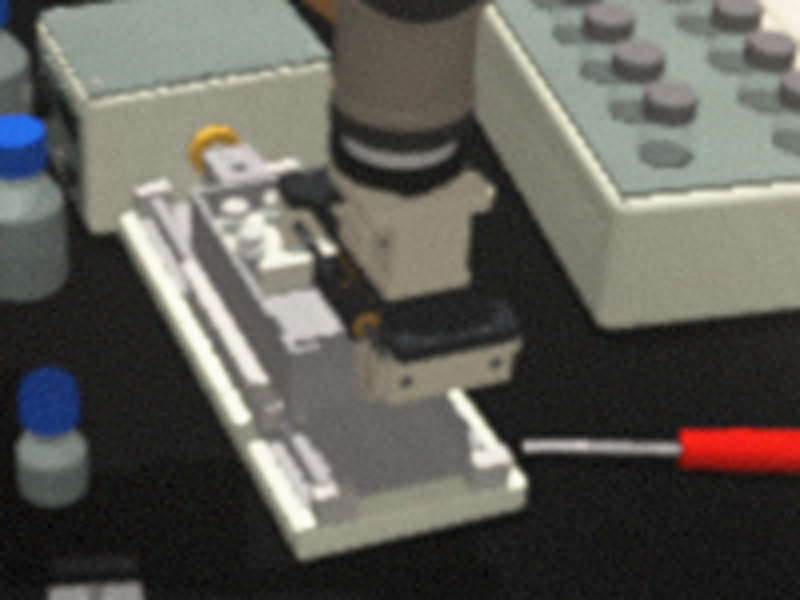

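Request:
carry_out:
  xyz:
    - [0, 0.05, 0]
    - [0, 0.04, 0]
    - [0, 0, 0]
  dr:
    - [0, 0, 0]
    - [0, 0, 0]
    - [0, 0, 0]

```text
time: 5.4
tool_pos: [620.4, -36.3, 96.9]
tcp_rot: [3.141, -0.0, -2.993]
contact_force: [-0.2, -1.2, -1.0]
grip_width: 0.3
```

Request:
carry_out:
  xyz:
    - [0, 0.04, 0]
    - [0, 0.03, 0]
    - [0, 0, 0]
  dr:
    - [0, 0, 0]
    - [0, 0, 0]
    - [0, 0, 0]

```text
time: 5.78
tool_pos: [620.1, -34.8, 97.0]
tcp_rot: [-3.138, 0.0, -2.994]
contact_force: [0.7, -11.5, -2.8]
grip_width: 0.7
```

The tray moved, then at -34.8 the force rose to 11.5 N, which matches the expected home position. I'll back off, rise and turn so the jaws open along world x, clear of the neighbours in the block.

Request:
carry_out:
  xyz:
    - [0, -0.3, 0]
    - [0, -0.2, -0.3]
    - [0, 0, -0.7]
    - [0, 0, -0.7]
    - [0, 0, -0.5]
    - [0, 0, 0]
    - [0, 0, 0]
    - [0, 0, 0]
  dr:
    - [0, 0, 0]
    - [0, 0, 0]
    - [0, 0, 0]
    - [0, 0, 1]
    - [0, 0, 1]
    - [0, 0, 1]
    - [0, 0, 1]
    - [0, 0, 1]
  gripper: -0.05

```text
time: 6.78
tool_pos: [624.4, -62.3, 229.2]
tcp_rot: [3.14, -0.0, 2.587]
contact_force: [0.2, 0.3, 0.2]
grip_width: 43.6
```

Request:
carry_out:
  xyz:
    - [0, 0, 0]
    - [0, 0, 0]
    - [0, 0, 0]
    - [0, 0, 0]
    - [0, 0, 0]
    - [0, 0, 0]
    - [0, 0, 0]
    - [0, 0, 0]
  dr:
    - [0, 0, 1]
    - [0, 0, 1]
    - [0, 0, 1]
    - [0, 0, 1]
    - [0, 0, 1]
    - [0, 0, 1]
    - [0, 0, 1]
    - [0, 0, 0.3]

```text
time: 7.78
tool_pos: [624.4, -62.3, 229.1]
tcp_rot: [3.141, -0.001, 1.57]
contact_force: [-0.6, 1.0, -0.9]
grip_width: 44.0
```

```bash
python3 - <<'E'
from h import *
from plant import capture
plan([416.5,-282.5,200],np.pi/2)
for n in ["top","side"]:
    c=capture(n);np.save(f"pics/{n}4.npy",c,allow_pickle=True)
crop(load("side4"),270,110,200,150,4,"s4c")
crop(load("top4"),150,120,200,140,4,"t4c")
E
```

```text
pos [624.4 -62.3 229.1] rpy [ 3.1413e+00 -1.0000e-03  1.5699e+00] t 7.78 grip 44.0 F [-0.6  1.  -0.9]
turn units [ 0.002 -0.007 -0.006]
shift units after turn [-3.67  -3.464  0.485]
shift units [-3.674 -3.461  0.48 ]
```

View pics/s4c.png

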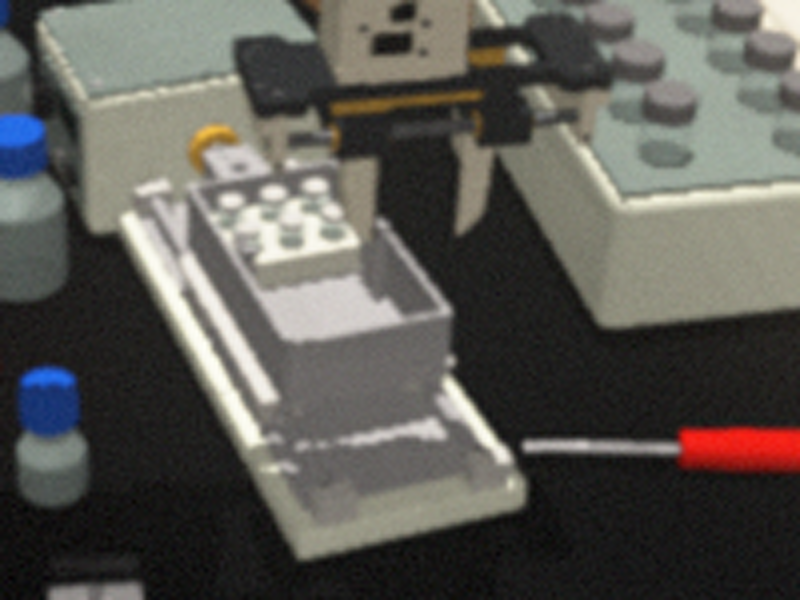

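View pics/t4c.png

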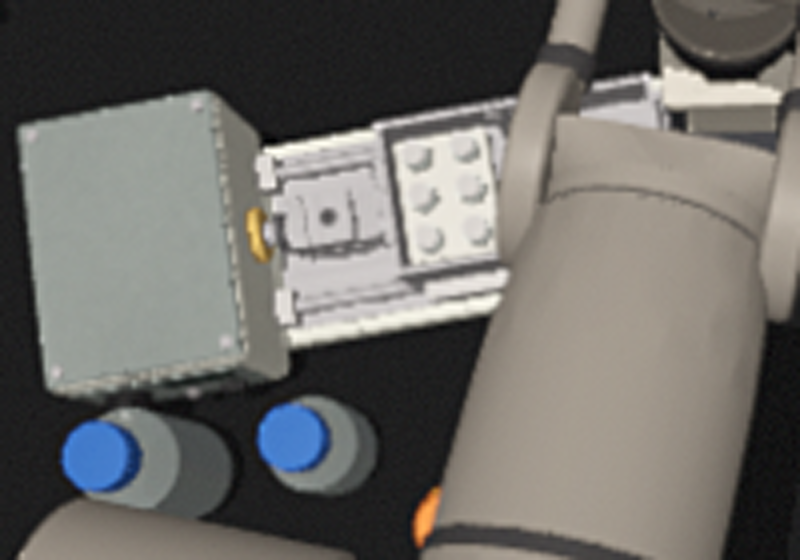

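The tray is home: the lug is in the fork and its end wall moved about 40 mm. Next I'll go above the steel pin.

Request:
carry_out:
  xyz:
    - [-0.61, -0.58, 0.08]
    - [-0.61, -0.58, 0.08]
    - [-0.61, -0.58, 0.08]
    - [-0.61, -0.58, 0.08]
    - [-0.61, -0.58, 0.08]
    - [-0.61, -0.56, 0.08]
    - [0, 0, 0]
    - [0, 0, 0]
  dr:
    - [0, 0, 0]
    - [0, 0, 0]
    - [0, 0, 0]
    - [0, 0, 0]
    - [0, 0, 0]
    - [0, 0, 0]
    - [0, 0, 0]
    - [0, 0, 0]

```text
time: 8.88
tool_pos: [417.4, -282.1, 200.4]
tcp_rot: [3.141, -0.0, 1.572]
contact_force: [-0.1, -0.9, 0.8]
grip_width: 43.6
```

```bash
python3 - <<'E'
from h import *
from plant import capture
plan([416.5,-282.5,200],np.pi/2)
c=capture("wrist");np.save(f"pics/w5.npy",c,allow_pickle=True);cv2.imwrite("pics/w5.png",c["image"])
E
```

```text
pos [ 417.4 -282.1  200.4] rpy [ 3.1407e+00 -3.0000e-04  1.5721e+00] t 8.88 grip 43.6 F [-0.1 -0.9  0.8]
turn units [ 0.006 -0.002  0.01 ]
shift units after turn [-0.007 -0.014  0.006]
shift units [-0.007 -0.014  0.006]
```

View pics/w5.png

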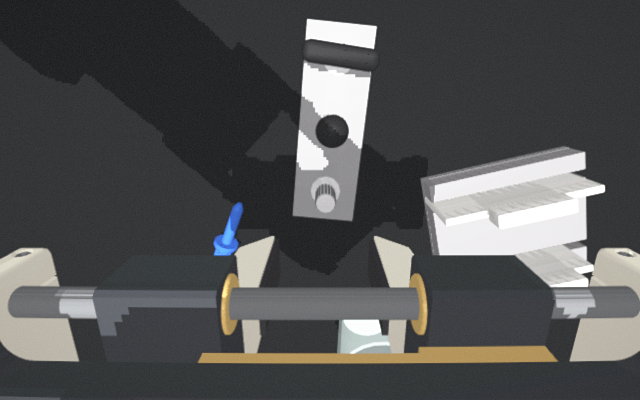

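The steel pin is at (325,200), with the ball at (332,131), the T-key at (340,55), and the blue look-alike on the left at (230,240). I'll confirm with an enlarged crop.

```bash
python3 - <<'E'
from h import *
np.set_printoptions(suppress=True,precision=2)
c=load("w5");crop(c,280,150,90,80,6,"w5c")
t=load("top0");print("blue",onz(t,(419.5,255.5),80), onz(c,(238,207),0),onz(c,(226,243),50))
E
```

```text
blue [ 342.94 -291.48   80.  ] [ 332.56 -317.76    0.  ] [ 332.32 -334.07   50.  ]
```

View pics/w5c.png

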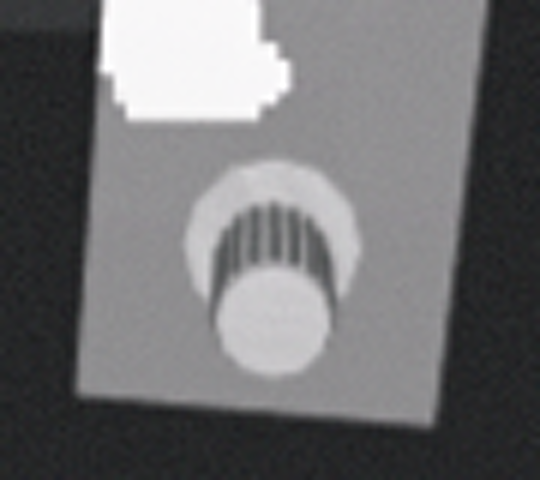

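```bash
python3 - <<'E'
from h import *
np.set_printoptions(suppress=True,precision=2)
c=load("w5");print(onz(c,(325.1,202.9),95),onz(c,(325.1,190.2),63))
p=(onz(c,(325.1,202.9),95)+onz(c,(325.1,190.2),63))/2
plan([p[0],p[1],88],np.pi/2)
E
```

```text
[ 419.3  -281.89   95.  ] [ 419.42 -281.78   63.  ]
pos [ 417.7 -281.7  200.3] rpy [ 3.14 -0.    1.57] t 8.93 grip 43.7 F [ 0.1  0.9 -0.1]
turn units [ 0.01 -0.    0.02]
shift units after turn [-0.    0.03  1.87]
shift units [-0.    0.03  1.87]
```

Both heights give (419.4,-281.8), consistent to 0.2 mm. I'll descend and grip.

Request:
carry_out:
  xyz:
    - [0, 0.03, 0.6]
    - [0, 0, 0.6]
    - [0, 0, 0.5]
    - [0, 0, 0.17]
    - [0, 0, 0]
  dr:
    - [0, 0, 0]
    - [0, 0, 0]
    - [0, 0, 0]
    - [0, 0, 0]
    - [0, 0, 0]

```text
time: 9.55
tool_pos: [419.4, -281.6, 87.9]
tcp_rot: [-3.141, -0.0, 1.574]
contact_force: [0.2, -0.3, 0.6]
grip_width: 43.4
```

Request:
carry_out:
  xyz:
    - [0, 0, 0]
    - [0, 0, 0]
    - [0, 0, 0]
    - [0, 0, 0]
  dr:
    - [0, 0, 0]
    - [0, 0, 0]
    - [0, 0, 0]
    - [0, 0, 0]
  gripper: -1

```text
time: 10.05
tool_pos: [418.9, -282.3, 88.3]
tcp_rot: [3.141, 0.0, 1.572]
contact_force: [-0.9, 0.4, 3.3]
grip_width: 13.3
```

Request:
carry_out:
  xyz:
    - [0, 0, -0.3]
    - [0, 0, -0.6]
    - [0, 0, -0.6]
    - [0, 0, -0.5]
    - [0, 0, 0]
  dr:
    - [0, 0, 0]
    - [0, 0, 0]
    - [0, 0, 0]
    - [0, 0, 0]
    - [0, 0, 0]

```text
time: 10.68
tool_pos: [419.6, -282.9, 209.9]
tcp_rot: [3.138, 0.003, 1.572]
contact_force: [-0.2, -0.2, -0.6]
grip_width: 13.3
```

```bash
python3 - <<'E'
from h import *
plan([583,219.5,208],np.pi/2)
E
```

```text
pos [ 419.6 -282.9  209.9] rpy [3.138  0.0032 1.5723] t 10.68 grip 13.3 F [-0.2 -0.2 -0.6]
turn units [0.025 0.023 0.011]
shift units after turn [8.374 2.723 0.032]
shift units [8.37  2.736 0.015]
```

Request:
carry_out:
  xyz:
    - [0.9, 0.3, 0]
    - [0.9, 0.3, 0]
    - [0.9, 0.3, 0]
    - [0.9, 0.3, 0]
    - [0.9, 0.3, 0]
    - [0.9, 0.3, 0]
    - [0.9, 0.3, 0]
    - [0.9, 0.3, 0]
  dr:
    - [0, 0, 0]
    - [0, 0, 0]
    - [0, 0, 0]
    - [0, 0, 0]
    - [0, 0, 0]
    - [0, 0, 0]
    - [0, 0, 0]
    - [0, 0, 0]

```text
time: 11.68
tool_pos: [561.9, 151.8, 206.2]
tcp_rot: [-3.139, 0.0, 1.572]
contact_force: [0.9, -1.0, 0.4]
grip_width: 13.4
```

Request:
carry_out:
  xyz:
    - [0.9, 0.3, 0]
    - [0.27, 0.03, 0.3]
    - [0, 0, 0.25]
    - [0, 0, 0]
  dr:
    - [0, 0, 0]
    - [0, 0, 0]
    - [0, 0, 0]
    - [0, 0, 0]

```text
time: 12.18
tool_pos: [580.4, 218.5, 172.4]
tcp_rot: [-3.136, 0.002, 1.571]
contact_force: [-0.8, 0.2, 0.1]
grip_width: 12.8
```

```bash
python3 - <<'E'
from h import *
from plant import capture
plan([583,219.5,176],np.pi/2)
for n in ["wrist","side","top"]:
    c=capture(n);np.save(f"pics/{n}6.npy",c,allow_pickle=True)
cv2.imwrite("pics/w6.png",load("wrist6")["image"])
crop(load("side6"),270,90,120,100,6,"s6c")
crop(load("top6"),200,140,80,60,8,"t6c")
E
```

```text
pos [580.4 218.5 172.4] rpy [-3.1364e+00  1.7000e-03  1.5712e+00] t 12.18 grip 12.8 F [-0.8  0.2  0.1]
turn units [-0.037  0.012  0.003]
shift units after turn [ 0.017  0.044 -0.061]
shift units [ 0.017  0.043 -0.061]
```

View pics/w6.png

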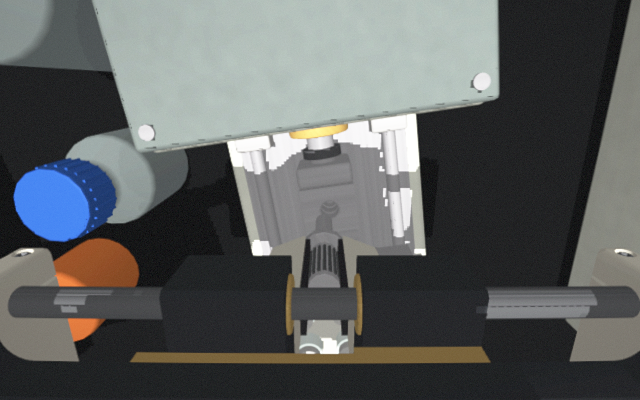

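View pics/s6c.png

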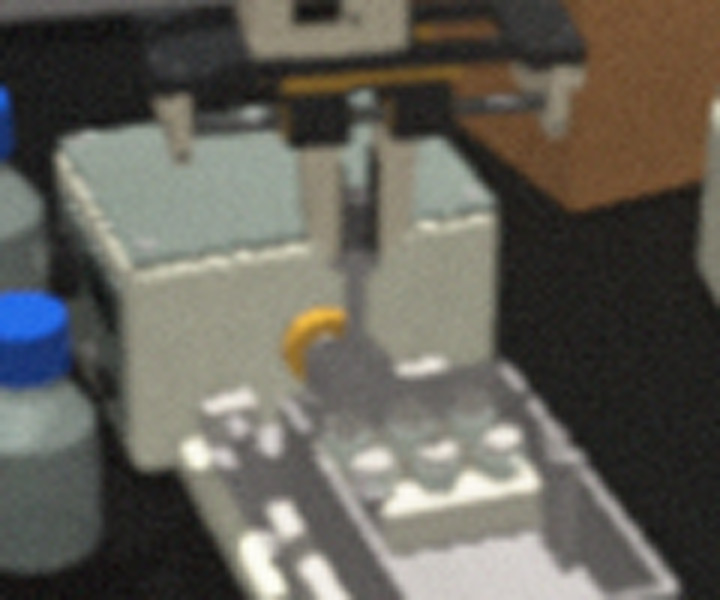

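```bash
python3 - <<'E'
from h import *
c=dict(load("wrist6"));c["image"]=cv2.convertScaleAbs(c["image"],alpha=1.8)
crop(c,270,170,110,90,7,"w6c")
E
```

```text
(no output)
```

View pics/w6c.png

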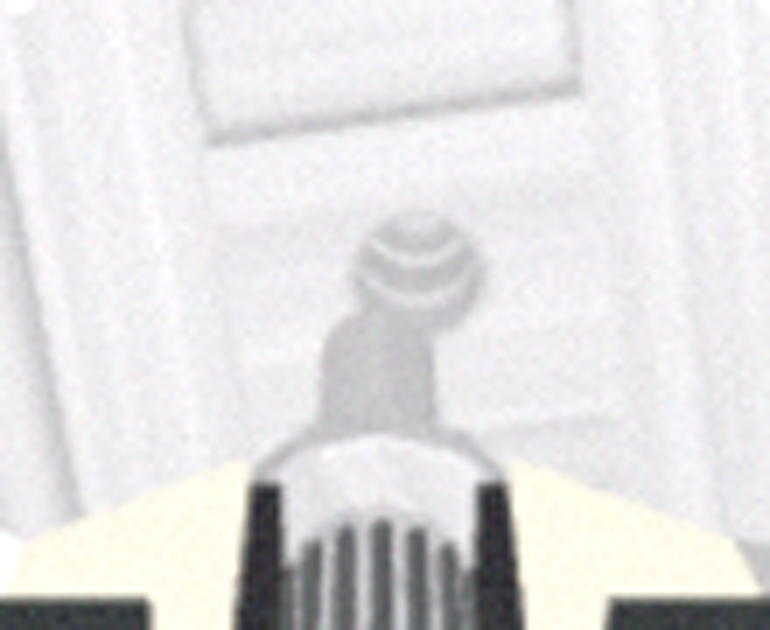

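```bash
python3 - <<'E'
from h import *
np.set_printoptions(suppress=True,precision=2)
c=load("wrist6")
f=onz(c,(329.4,208.4),85);print("fork",f)
from plant import get_obs
p=get_obs()["tool_pos"];print(p)
q=proj(c,[[p[0],p[1],p[2]-76],[p[0],p[1],p[2]-70],[p[0],p[1],p[2]-30]]);print("exp tip,shoulder,flange: crop px",(q-[270,170])*7+3)
# axis at shoulder level from shank mid px x=378 y~360
for v in (345,400): print(onz(c,(270+378.5/7-.5,170+v/7),p[2]-50))
plan([583,219.5,172],np.pi/2)
E
```

```text
fork [584.6  220.63  85.  ]
[582.13 218.87 175.44]
exp tip,shoulder,flange: crop px [[392.53 343.64]
 [392.47 368.31]
 [391.97 573.  ]]
[580.99 228.48 125.44]
[580.99 223.83 125.44]
pos [582.1 218.9 175.4] rpy [ 3.14 -0.    1.57] t 12.32 grip 13.0 F [-0.4  0.6 -0.4]
turn units [ 0. -0. -0.]
shift units after turn [0.01 0.01 0.06]
shift units [0.01 0.01 0.06]
```

```bash
python3 - <<'E'
from h import *
from plant import capture,get_obs
c=capture("wrist");np.save("pics/w7.npy",c,allow_pickle=True)
print(get_obs()["tool_pos"])
c["image"]=cv2.convertScaleAbs(c["image"],alpha=1.6)
crop(c,270,170,110,90,7,"w7c")
E
```

```text
[582.24959505 219.09865757 175.73593048]
```

View pics/w7c.png

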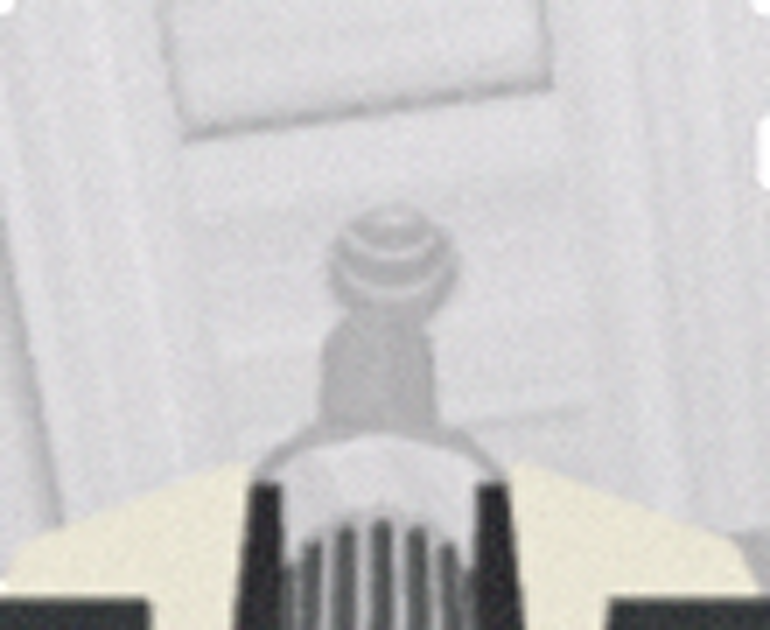

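```bash
python3 - <<'E'
from h import *
np.set_printoptions(suppress=True,precision=2)
c=load("w7")
X=lambda x,y:(270+(x+.5)/7-.5,170+(y+.5)/7-.5)
print("fork",onz(c,X(394,268),85))
pz=175.6
print("flange top near edge -12:",onz(c,X(379,438),pz-25)-[0,12,0])
print("flange bottom near edge -12:",onz(c,X(379,424),pz-30)-[0,12,0])
for x in (252,508): print("flange side",onz(c,X(x,478),pz-30))
print("shank x", onz(c,X(378.5,400),pz-50))
E
```

```text
fork [584.49 220.45  85.  ]
flange top near edge -12: [583.08 218.67 150.6 ]
flange bottom near edge -12: [583.07 217.63 145.6 ]
flange side [573.89 225.42 145.6 ]
flange side [592.4  225.41 145.6 ]
shank x [583.02 223.34 125.6 ]
```

The hole sits about +1.4 mm in x and +2 mm in y from the pin's axis. I'll correct that and lower the nose to enter.

Request:
carry_out:
  xyz:
    - [0.033, 0.024, 0]
    - [0, 0, 0.12]
    - [0, 0, 0.1]
    - [0, 0, 0.08]
    - [0, 0, 0.06]
    - [0, 0, 0]
  dr:
    - [0, 0, 0]
    - [0, 0, 0]
    - [0, 0, 0]
    - [0, 0, 0]
    - [0, 0, 0]
    - [0, 0, 0]

```text
time: 13.12
tool_pos: [583.3, 221.8, 152.8]
tcp_rot: [-3.141, 0.001, 1.572]
contact_force: [0.8, -2.7, -3.0]
grip_width: 13.2
```

```bash
python3 - <<'E'
from h import *
from plant import capture,get_obs
c=capture("wrist");np.save("pics/w8.npy",c,allow_pickle=True)
o=get_obs();print(o["tool_pos"],o["contact_force"])
c["image"]=cv2.convertScaleAbs(c["image"],alpha=1.6)
crop(c,270,170,110,90,7,"w8c")
E
```

```text
[583.23319541 221.82921542 152.8421478 ] [ 1.0177985  -2.50740754 -2.32588406]
```

View pics/w8c.png

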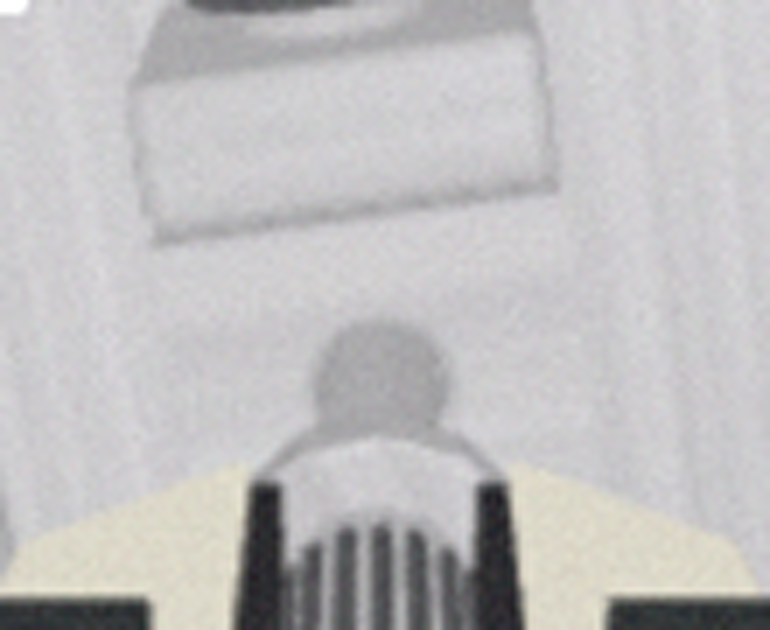

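The nose is in the hole and the force is low. I'll keep lowering.

Request:
carry_out:
  xyz:
    - [-0.008, 0, 0.08]
    - [0, 0, 0.08]
    - [0, 0, 0.08]
    - [0, 0, 0]
  dr:
    - [0, 0, 0]
    - [0, 0, 0]
    - [0, 0, 0]
    - [0, 0, 0]

```text
time: 13.68
tool_pos: [583.2, 221.6, 138.2]
tcp_rot: [-3.141, 0.0, 1.572]
contact_force: [1.8, -4.1, -2.9]
grip_width: 13.3
```

Request:
carry_out:
  xyz:
    - [-0.015, 0, 0.08]
    - [0, 0, 0.08]
    - [0, 0, 0.07]
    - [0, 0, 0.07]
    - [0, 0, 0]
  dr:
    - [0, 0, 0]
    - [0, 0, 0]
    - [0, 0, 0]
    - [0, 0, 0]
    - [0, 0, 0]

```text
time: 14.3
tool_pos: [583.1, 220.9, 120.3]
tcp_rot: [-3.141, -0.0, 1.572]
contact_force: [0.8, -2.2, -2.1]
grip_width: 13.0
```

Request:
carry_out:
  xyz:
    - [0, 0, 0.05]
    - [0, 0, 0.04]
    - [0, 0, 0]
  dr:
    - [0, 0, 0]
    - [0, 0, 0]
    - [0, 0, 0]

```text
time: 14.68
tool_pos: [583.3, 221.0, 115.4]
tcp_rot: [3.142, -0.0, 1.572]
contact_force: [1.3, -1.4, -0.4]
grip_width: 13.4
```

```bash
python3 - <<'E'
from h import *
from plant import capture,get_obs
c=capture("wrist");np.save("pics/w9.npy",c,allow_pickle=True)
o=get_obs();print(o["tool_pos"],o["contact_force"])
s=capture("side");np.save("pics/s9.npy",s,allow_pickle=True)
c["image"]=cv2.convertScaleAbs(c["image"],alpha=1.6)
crop(c,270,170,110,90,7,"w9c");crop(s,290,120,80,60,8,"s9c")
E
```

```text
[583.25226507 220.92706544 115.40772111] [ 1.02717433 -1.72203064 -0.17294898]
```

View pics/s9c.png

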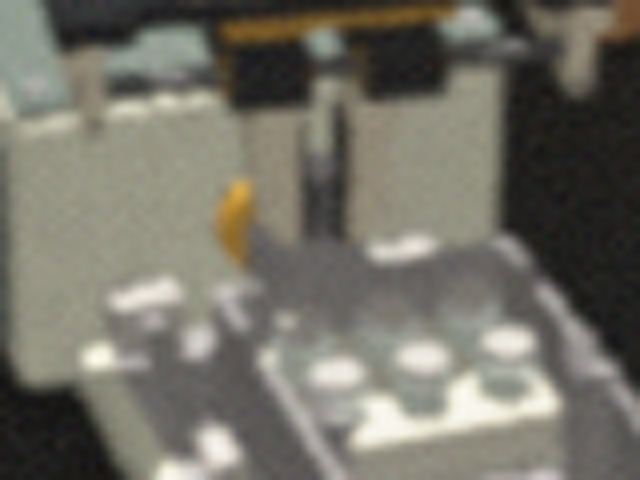

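View pics/w9c.png

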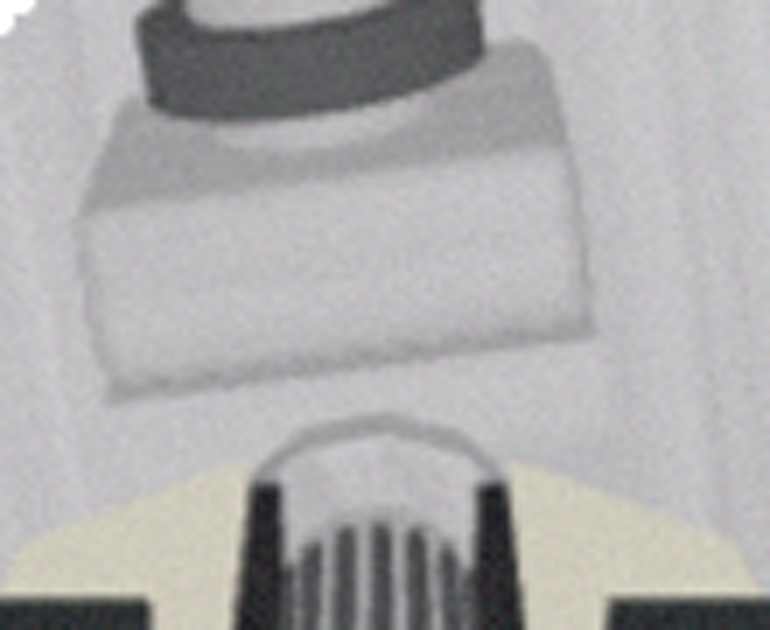

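Request:
carry_out:
  xyz:
    - [0, 0, 0.025]
    - [0, 0, 0]
  dr:
    - [0, 0, 0]
    - [0, 0, 0]

```text
time: 15.02
tool_pos: [583.3, 220.9, 115.3]
tcp_rot: [3.141, -0.0, 1.572]
contact_force: [-2.1, -2.5, 7.5]
grip_width: 13.4
```

Fz rises to 7.5 N with no further travel, so the flange is on the fork. I'll release and rise.

Request:
carry_out:
  xyz:
    - [0, 0, 0]
    - [0, 0, 0]
    - [0, 0, -0.2]
    - [0, 0, -0.6]
    - [0, 0, -0.7]
    - [0, 0, -0.7]
    - [0, 0, 0]
  dr:
    - [0, 0, 0]
    - [0, 0, 0]
    - [0, 0, 0]
    - [0, 0, 0]
    - [0, 0, 0]
    - [0, 0, 0]
    - [0, 0, 0]
  gripper: -0.3

```text
time: 15.9
tool_pos: [584.8, 221.5, 250.9]
tcp_rot: [3.133, -0.002, 1.573]
contact_force: [0.2, -0.3, -0.2]
grip_width: 32.1
```

```bash
python3 - <<'E'
from h import *
from plant import capture,get_obs
plan([598,-362,200],np.pi+np.radians(12))
c=capture("wrist");np.save("pics/w10.npy",c,allow_pickle=True);cv2.imwrite("pics/w10.png",c["image"])
E
```

```text
pos [584.8 221.5 250.9] rpy [ 3.1332e+00 -2.3000e-03  1.5725e+00] t 15.9 grip 32.1 F [ 0.2 -0.3 -0.2]
turn units [  0.058   0.041 -12.738]
shift units after turn [ 1.807 -9.558  0.849]
shift units [-9.727  0.196  0.828]
```

View pics/w10.png

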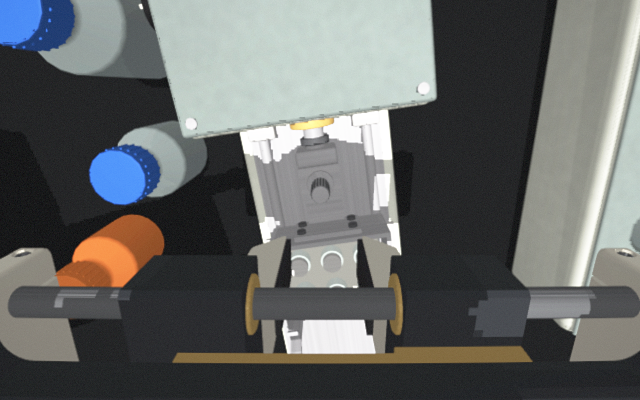

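The pin stands in the fork. Next I'll move above the divider.

Request:
carry_out:
  xyz:
    - [-0.85, 0, 0]
    - [-0.9, 0.05, 0]
    - [-0.9, 0.05, 0]
    - [-0.9, 0.05, 0]
    - [-0.9, 0.05, 0]
    - [-0.9, 0, 0]
    - [-0.9, 0, 0]
    - [-0.9, 0, 0]
  dr:
    - [0, 0, 0]
    - [0, 0, 0]
    - [0, 0, 0]
    - [0, 0, -0.5]
    - [0, 0, 0]
    - [0, 0, 0]
    - [0, 0, 0]
    - [0, 0, 0.5]

```text
time: 16.95
tool_pos: [610.4, -208.7, 244.6]
tcp_rot: [-3.139, -0.001, 1.571]
contact_force: [0.9, -0.3, -0.4]
grip_width: 32.0
```

Request:
carry_out:
  xyz:
    - [-0.9, 0, 0]
    - [-0.9, 0, 0]
    - [-0.78, 0, 0]
    - [0, 0, 0.2]
    - [0, 0, 0.2]
    - [0, 0, 0.2]
    - [0, 0, 0.2]
    - [0, 0, 0]
  dr:
    - [0, 0, 0]
    - [0, 0, 0]
    - [0, 0, 0]
    - [0, 0, -1]
    - [0, 0, -1]
    - [0, 0, -1]
    - [0, 0, -1]
    - [0, 0, -1]

```text
time: 17.95
tool_pos: [610.2, -361.4, 194.7]
tcp_rot: [-3.141, -0.006, 2.275]
contact_force: [-0.6, -0.5, 0.1]
grip_width: 32.1
```

Request:
carry_out:
  xyz:
    - [0, 0, 0]
    - [0, 0, 0]
    - [0, 0, 0]
    - [0, 0, 0]
    - [0, 0, 0]
    - [0, 0, 0]
    - [0, 0, 0]
    - [0, 0, 0]
  dr:
    - [0, 0, -1]
    - [0, 0, -1]
    - [0, 0, -1]
    - [0, 0, -1]
    - [0, 0, -1]
    - [0, 0, -1]
    - [0, 0, -1]
    - [0, 0, -0.7]

```text
time: 18.95
tool_pos: [610.7, -361.6, 196.2]
tcp_rot: [3.139, -0.002, -2.934]
contact_force: [0.1, 0.1, -0.1]
grip_width: 32.1
```

```bash
python3 - <<'E'
from h import *
from plant import capture,get_obs
plan([598,-362,200],np.pi+np.radians(12))
c=capture("wrist");np.save("pics/w11.npy",c,allow_pickle=True);cv2.imwrite("pics/w11.png",c["image"])
E
```

```text
pos [ 610.7 -361.6  196.2] rpy [ 3.1391e+00 -1.9000e-03 -2.9339e+00] t 18.95 grip 32.1 F [ 0.1  0.1 -0.1]
turn units [ 0.018 -0.014 -0.012]
shift units after turn [ 0.208  0.038 -0.063]
shift units [ 0.208  0.038 -0.063]
```

View pics/w11.png

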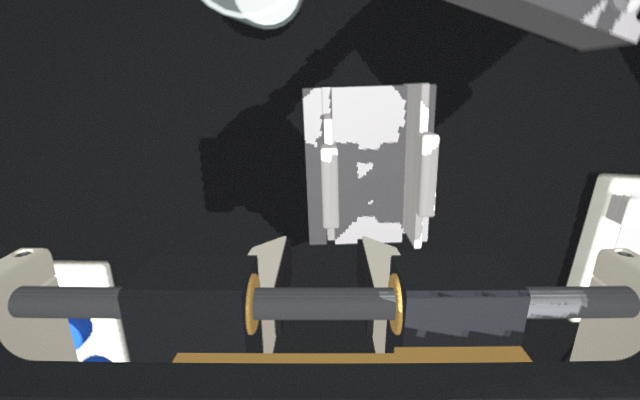

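The left plate, with its bar at about (330,188), spans rows 115–240. The right one, with its bar at about (430,175), spans rows 84–248 and is wider. So the left plate is the divider. I'll confirm with a crop.

```bash
python3 - <<'E'
from h import *
c=load("w11");crop(c,295,75,150,180,3.3,"w11c")
c["image"]=cv2.convertScaleAbs(c["image"],alpha=.8);crop(c,310,105,40,140,4.2,"w11d")
g=c["image"].mean(2)
np.set_printoptions(linewidth=200)
for v in (152,165,180,195,210,222): print(v,g[v,312:350].astype(int))
for u in (326,330,334): print(u,g[138:160,u].astype(int),g[218:245,u].astype(int))
E
```

```text
152 [106 104 105 105 105 107 103 107 153 204 204 204 204 204 204 204 204 204 204 204 204 204 204 204 204 188 122 104 105 105 104 104 106 103 104 106 105 102]
165 [103 103 106 104 103 102 105 102 109 139 154 161 164 162 165 168 167 165 160 161 160 161 163 160 156 141 113 105 102 105 105 103 103 105 100 105 105 103]
180 [102 102 104 102 103 105 105 103 101 122 148 161 161 165 165 165 167 164 162 160 162 163 161 161 155 148 118 104 103 104 105 103 105 105 104 104 103 101]
195 [104 103 104 103 103 102 101 103 104 108 140 156 161 163 163 165 164 162 163 159 161 163 164 160 156 153 123 105 102 101 103 102 101 102 101 103 103 101]
210 [101 101 104 101 102 102 101 102 100 103 118 147 159 163 164 165 165 163 161 160 161 164 161 161 160 155 135 110 103 101 102 102 101 101 101 101 102 103]
222 [102 102 101 102 100 102 104  98 102 101 109 141 158 161 164 164 165 166 162 162 164 164 164 160 160 156 148 114 103 102 102 102 102 102 103 101 100 102]
326 [204 204 204 204 204 204 153 133 133 149 201 204 204 204 204 204 204 204 204 204 204 204] [164 162 164 162 164 163 164 164 162 156 129 105  97  97  99  99  98  85  79  82  81  80  80  81  82  81  59]
330 [204 204 204 204 204 204 204 144 134 147 200 204 204 204 204 204 204 204 204 204 204 204] [163 160 162 163 162 164 162 164 162 158 155 161 162 162 161 161 162 161 162 163 163 162 100  46  37  33  40]
334 [190 191 191 172 154 138 132 135 140 156 200 204 204 204 204 204 201 167 159 162 161 158] [161 163 163 163 164 164 163 164 163 156 133 132 135 137 136 140 139 140 143 148 145 135  97  78  73  69  47]
```

View pics/w11c.png

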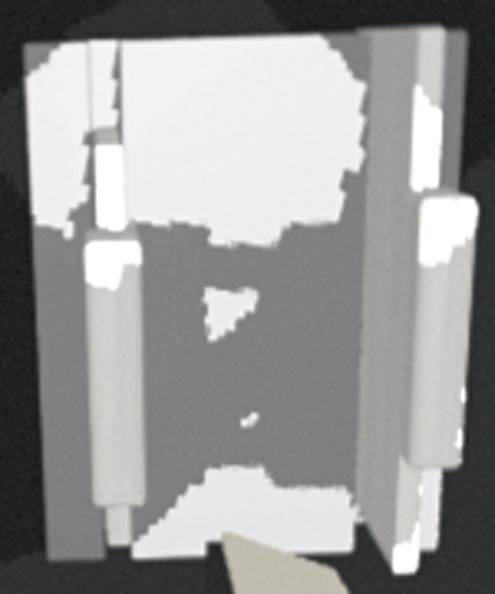

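```bash
python3 - <<'E'
from h import *
from plant import get_obs
np.set_printoptions(suppress=True,precision=2)
c=load("w11")
a=onz(c,(328.6,147.4),90);b=onz(c,(331.1,227.8),90);print(a,b,np.linalg.norm(a-b))
print("yaw",np.degrees(np.arctan2((b-a)[1],(b-a)[0])))
l=onz(c,(321,185),90);r=onz(c,(338,185),90);print("thick",np.linalg.norm(l-r))
m=(a+b)/2;print(m)
# plate ends z=70
e1=onz(c,(328,115),70);e2=onz(c,(331,240),70);print("plate",e1,e2,np.linalg.norm(e1-e2))
plan([m[0],m[1],85],np.pi+np.radians(12.5))
E
```

```text
[ 571.61 -366.44   90.  ] [ 629.03 -352.26   90.  ] 59.1464109308901
yaw 13.875642580682097
thick 11.993998453103245
[ 600.32 -359.35   90.  ]
plate [ 551.83 -370.82   70.  ] [ 647.18 -347.96   70.  ] 98.0510710351083
pos [ 610.7 -361.7  196.3] rpy [ 3.14 -0.   -2.93] t 19.0 grip 32.1 F [-0.4  0.9 -0.6]
turn units [ 0.02 -0.01 -0.05]
shift units after turn [0.16 0.07 1.85]
shift units [0.16 0.07 1.85]
```

Bar size 59 x 12 mm and plate width 98 mm confirm the divider, centred at (600.3,-359.4) with yaw about 13.5°.

Request:
carry_out:
  xyz:
    - [0, 0, 0]
    - [0.159, 0.078, 0.4]
    - [0, 0, 0.5]
    - [0, 0, 0.5]
    - [0, 0, 0.3]
    - [0, 0, 0.17]
    - [0, 0, 0]
  dr:
    - [0, 0, -0.2]
    - [0, 0, 0]
    - [0, 0, 0]
    - [0, 0, 0]
    - [0, 0, 0]
    - [0, 0, 0]
    - [0, 0, 0]

```text
time: 19.88
tool_pos: [600.9, -359.7, 85.5]
tcp_rot: [3.141, -0.0, -2.91]
contact_force: [-0.0, 0.7, -0.4]
grip_width: 32.2
```

Request:
carry_out:
  xyz:
    - [0, 0, 0]
    - [0, 0, 0]
    - [0, 0, 0]
    - [0, 0, 0]
  dr:
    - [0, 0, 0]
    - [0, 0, 0]
    - [0, 0, 0]
    - [0, 0, 0]
  gripper: -1

```text
time: 20.38
tool_pos: [601.2, -359.9, 86.7]
tcp_rot: [-3.141, 0.001, -2.91]
contact_force: [-1.0, 0.4, 4.5]
grip_width: 11.6
```

```bash
python3 - <<'E'
from h import *
plan([600.3,-359.4,85],np.pi+np.radians(13.5))
E
```

```text
pos [ 601.2 -359.9   86.7] rpy [-3.1408e+00  9.0000e-04 -2.9097e+00] t 20.38 grip 11.6 F [-1.   0.4  4.5]
turn units [-0.006  0.007 -0.027]
shift units after turn [0.012 0.011 0.028]
shift units [0.012 0.011 0.028]
```

Request:
carry_out:
  xyz:
    - [0, 0, -0.2]
    - [0, 0, -0.5]
    - [0, 0, -0.7]
    - [0, 0, -0.7]
    - [0, 0, 0]
  dr:
    - [0, 0, 0]
    - [0, 0, 0]
    - [0, 0, 0]
    - [0, 0, 0]
    - [0, 0, 0]

```text
time: 21.0
tool_pos: [602.2, -360.8, 216.7]
tcp_rot: [-3.135, 0.005, -2.91]
contact_force: [0.8, -0.3, -1.0]
grip_width: 11.5
```

```bash
python3 - <<'E'
from h import *
from plant import capture
plan([600.3,-359.4,205],np.pi+np.radians(8.5))
for n in ["side","top"]:
    c=capture(n);np.save(f"pics/{n}12.npy",c,allow_pickle=True)
crop(load("side12"),290,110,130,130,6,"s12c")
crop(load("top12"),205,130,140,80,5.6,"t12c")
E
```

```text
pos [ 602.2 -360.8  216.7] rpy [-3.135   0.0054 -2.9096] t 21.0 grip 11.5 F [ 0.8 -0.3 -1. ]
turn units [-0.046  0.041  0.599]
shift units after turn [0.028 0.029 0.196]
shift units [0.027 0.032 0.195]
```

View pics/s12c.png

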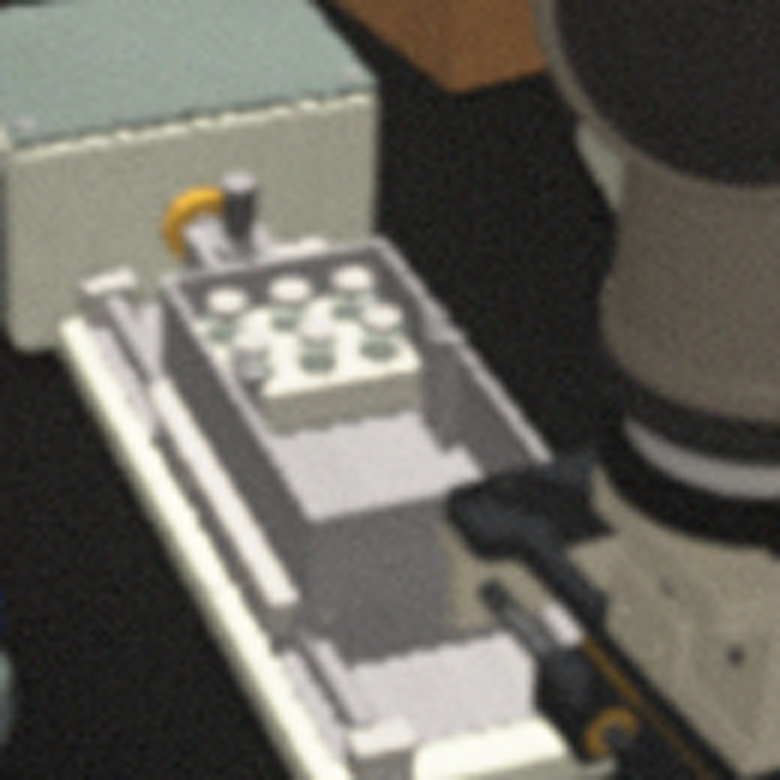

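View pics/t12c.png

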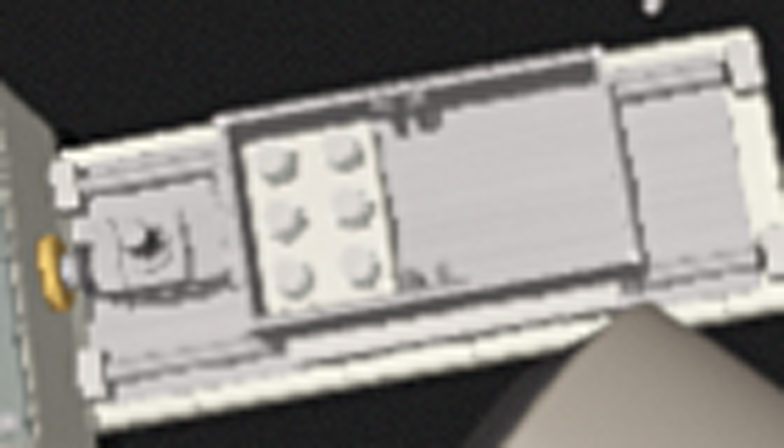

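The pin is upright in the fork. I'll measure the slot from the earlier wrist view, correcting for the 39.8 mm the tray has travelled since.

```bash
python3 - <<'E'
from h import *
c=load("w1");c["image"]=cv2.convertScaleAbs(c["image"],alpha=1.4)
crop(c,0,100,170,160,4.5,"w1s")
E
```

```text
(no output)
```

View pics/w1s.png

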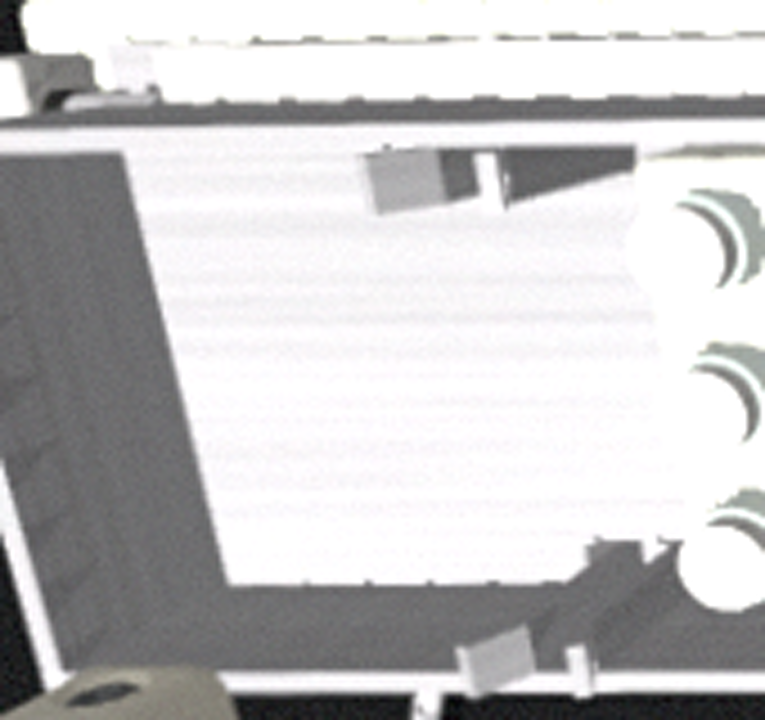

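```bash
python3 - <<'E'
from h import *
np.set_printoptions(suppress=True,precision=1)
c=load("w1")
a=np.radians(8.51);ex=np.array([np.cos(a),np.sin(a)]);ey=np.array([-ex[1],ex[0]])
f=np.array([582.96,219.66])
X=lambda x,y:((x+.5)/4.5-.5,100+(y+.5)/4.5-.5)
def s(x,y,z):
    q=onz(c,X(x,y),z)[:2]-f; return np.array([q@ex,q@ey+39.85])
for n,p,z in [("uL wall",(363,155),117),("uL tip",(378,213),117),("uR wall in",(476,155),117),("uR tip in",(485,208),117),("uR wall out",(497,152),117),("uR tip out",(507,206),117),
 ("lL tip",(458,652),117),("lL wall",(478,695),117),("lR tip",(568,650),117),("lR wall",(573,695),117),("lR tip out",(586,645),117),("lR wall out",(592,695),117),
 ("uL inner107",(440,150),107),("uL inner tip107",(446,203),107),("lL inner tip107",(527,628),107),("lL wall107",(537,668),107),
 ("endwall inner top up",(0,153),107),("endfloor up",(125,153),62),("endfloor low",(230,585),62),("end top outer low",(47,690),107),("end top inner low",(65,672),107)]:
    print(n,s(*p,z))
E
```

```text
uL wall [ -48.8 -147.5]
uL tip [ -39.  -146.9]
uR wall in [ -48.5 -128.2]
uR tip in [ -39.6 -128.3]
uR wall out [ -48.9 -124.6]
uR tip out [ -39.9 -124.5]
lL tip [  42.2 -148.8]
lL wall [  50.9 -146.7]
lR tip [  41.8 -128.1]
lR wall [  50.9 -128.7]
lR tip out [  40.8 -124.6]
lR wall out [  50.9 -125.2]
uL inner107 [ -48.2 -140.6]
uL inner tip107 [ -39.  -141.3]
lL inner tip107 [  41.8 -141.4]
lL wall107 [  50.1 -140.9]
endwall inner top up [ -48.9 -219.8]
endfloor up [ -43.4 -235. ]
endfloor low [  51.1 -235.1]
end top outer low [  54.6 -239.3]
end top inner low [  50.8 -234.6]
```

The end wall measures -239.3 mm, which agrees with the spec, so the slot is at about -137.6 mm, or (604.5,84.0) in world. I'll turn to the shaker's yaw and carry the plate over.

Request:
carry_out:
  xyz:
    - [0, 0, 0]
    - [-0.14, 0.8, 0]
    - [-0.15, 0.9, 0]
    - [-0.15, 0.9, 0]
    - [-0.15, 0.9, 0]
    - [-0.15, 0.9, 0]
    - [-0.15, 0.9, 0]
    - [-0.15, 0.9, 0]
  dr:
    - [0, 0, 0.6]
    - [0, 0, 0]
    - [0, 0, 0]
    - [0, 0, 0]
    - [0, 0, 0]
    - [0, 0, 0]
    - [0, 0, 0]
    - [0, 0, 0]

```text
time: 22.1
tool_pos: [606.5, 19.2, 209.7]
tcp_rot: [3.141, -0.004, -2.994]
contact_force: [0.7, 0.2, -1.5]
grip_width: 11.8
```

Request:
carry_out:
  xyz:
    - [-0.1, 0.7, 0]
    - [0, 0.42, 0]
    - [0, 0, 0]
    - [0, 0, 0]
  dr:
    - [0, 0, 0]
    - [0, 0, 0]
    - [0, 0, 0]
    - [0, 0, 0]

```text
time: 22.6
tool_pos: [603.3, 84.1, 210.6]
tcp_rot: [-3.141, -0.002, -2.994]
contact_force: [-0.3, -0.5, -1.1]
grip_width: 11.7
```

```bash
python3 - <<'E'
from h import *
from plant import capture
plan([605.1,83.8,203],np.pi+np.radians(8.5))
E
```

```text
pos [603.3  84.1 210.6] rpy [-3.1415e+00 -2.2000e-03 -2.9935e+00] t 22.6 grip 11.7 F [-0.3 -0.5 -1.1]
turn units [-0.001 -0.016 -0.002]
shift units after turn [-0.03  -0.009  0.127]
shift units [-0.03  -0.009  0.127]
```

Request:
carry_out:
  xyz:
    - [-0.03, -0.01, 0.1]
    - [0, 0, 0]
    - [0, 0, 0]
  dr:
    - [0, 0, 0]
    - [0, 0, 0]
    - [0, 0, 0]

```text
time: 22.98
tool_pos: [605.6, 83.8, 205.7]
tcp_rot: [3.141, -0.0, -2.994]
contact_force: [-0.3, 0.0, -1.5]
grip_width: 11.3
```

```bash
python3 - <<'E'
from h import *
from plant import capture
plan([605.1,83.8,203],np.pi+np.radians(8.5))
for n in ["wrist","side","top"]:
    c=capture(n);np.save(f"pics/{n}13.npy",c,allow_pickle=True)
cv2.imwrite("pics/w13.png",load("wrist13")["image"])
crop(load("side13"),290,100,130,130,6,"s13c")
E
```

```text
pos [605.6  83.8 205.7] rpy [ 3.1415e+00 -2.0000e-04 -2.9943e+00] t 22.98 grip 11.3 F [-0.3  0.  -1.5]
turn units [ 0.001 -0.002 -0.008]
shift units after turn [0.008 0.001 0.044]
shift units [0.008 0.001 0.044]
```

View pics/w13.png

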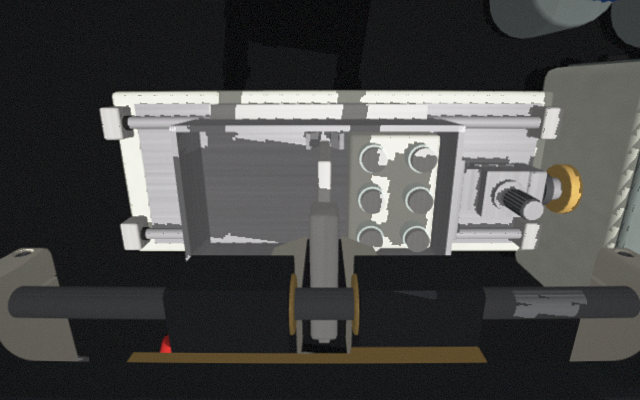

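View pics/s13c.png

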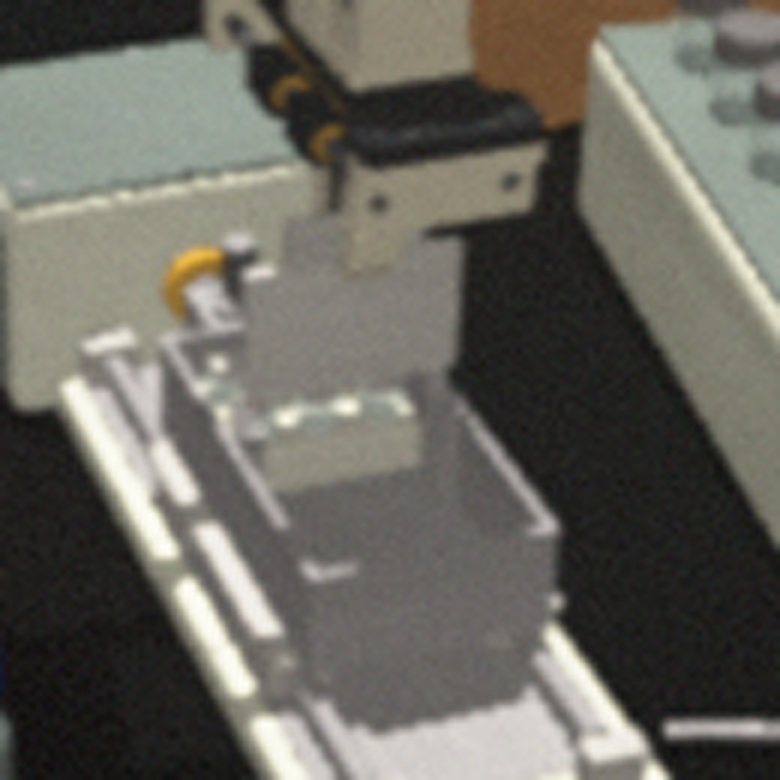

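```bash
python3 - <<'E'
from h import *
c=load("wrist13");c["image"]=cv2.convertScaleAbs(c["image"],alpha=1.5)
crop(c,280,110,90,110,7,"w13c")
E
```

```text
(no output)
```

View pics/w13c.png

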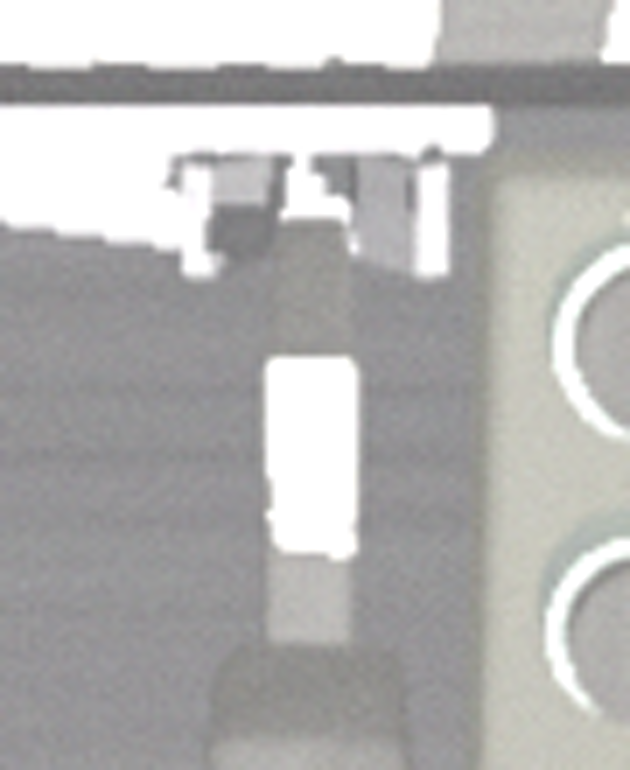

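```bash
python3 - <<'E'
from h import *
np.set_printoptions(suppress=True,precision=2)
c=load("wrist13")
a=np.radians(8.51);ex=np.array([np.cos(a),np.sin(a)]);ey=np.array([-ex[1],ex[0]])
f=np.array([584.1,220.2])
X=lambda x,y:(280+(x+.5)/7-.5,110+(y+.5)/7-.5)
def s(x,y,z):
    q=onz(c,X(x,y),z)[:2]-f; return np.array([q@ex,q@ey])
zb=205.7-78.5
for n,p,z in [("plate bottom near edge L",(281,215),zb),("R",(350,215),zb),("plate top near L",(266,356),zb+62),("R",(358,356),zb+62),
 ("lip top L tip",(212,275),117),("lip top R tip",(413,275),117),("lip wall L",(210,155),117),("lip wall R",(413,155),117),("lipoutL",(182,275),117),("lipoutR",(449,275),117),
 ("inner107 L",(283,155),107),("inner107R",(350,155),107),("wall inner top",(100,153),107),("wall inner top",(470,153),107),("wall outer top",(100,105),107)]:
    print(n,s(*p,z))
E
```

```text
plate bottom near edge L [ -46.86 -140.57]
R [ -46.85 -134.64]
plate top near L [ -47.03 -140.8 ]
R [ -47.03 -135.09]
lip top L tip [ -39.96 -146.98]
lip top R tip [ -39.93 -128.75]
lip wall L [ -50.77 -147.02]
lip wall R [ -50.74 -128.86]
lipoutL [ -39.97 -149.7 ]
lipoutR [ -39.93 -125.49]
inner107 L [ -49.55 -140.6 ]
inner107R [ -49.54 -134.34]
wall inner top [ -49.77 -157.7 ]
wall inner top [ -49.71 -123.13]
wall outer top [ -54.2  -157.58]
```

Compared with the channel, the plate is centred in y to within 0.3 mm, and about 0.9 mm too far in x (clearance is ±2 mm). I'll correct that and lower.

Request:
carry_out:
  xyz:
    - [0.014, 0, 0]
    - [0, 0, 0.1]
    - [0, 0, 0.1]
    - [0, 0, 0.1]
    - [0, 0, 0.08]
    - [0, 0, 0]
  dr:
    - [0, 0, 0]
    - [0, 0, 0]
    - [0, 0, 0]
    - [0, 0, 0]
    - [0, 0, 0]
    - [0, 0, 0]

```text
time: 23.88
tool_pos: [604.5, 84.3, 182.4]
tcp_rot: [3.141, -0.001, -2.993]
contact_force: [-0.5, -0.1, -1.2]
grip_width: 11.8
```

Request:
carry_out:
  xyz:
    - [0, 0, 0.08]
    - [0, 0, 0.1]
    - [0, 0, 0.1]
    - [0, 0, 0.1]
    - [0, 0, 0.1]
    - [0, 0, 0.08]
    - [0, 0, 0]
  dr:
    - [0, 0, 0]
    - [0, 0, 0]
    - [0, 0, 0]
    - [0, 0, 0]
    - [0, 0, 0]
    - [0, 0, 0]
    - [0, 0, 0]

```text
time: 24.75
tool_pos: [604.5, 84.3, 148.9]
tcp_rot: [3.141, -0.001, -2.993]
contact_force: [0.1, 1.2, -1.9]
grip_width: 11.9
```

Fz stays at the plate's own weight. Bottom is near z = 70; the last 8 mm.

Request:
carry_out:
  xyz:
    - [0, 0, 0.06]
    - [0, 0, 0.05]
    - [0, 0, 0.03]
    - [0, 0, 0]
  dr:
    - [0, 0, 0]
    - [0, 0, 0]
    - [0, 0, 0]
    - [0, 0, 0]

```text
time: 25.25
tool_pos: [604.7, 84.3, 141.0]
tcp_rot: [3.142, 0.0, -2.993]
contact_force: [-0.5, 0.0, -1.2]
grip_width: 11.6
```

Request:
carry_out:
  xyz:
    - [0, 0, 0.02]
    - [0, 0, 0.02]
    - [0, 0, 0]
  dr:
    - [0, 0, 0]
    - [0, 0, 0]
    - [0, 0, 0]

```text
time: 25.62
tool_pos: [604.9, 84.3, 140.6]
tcp_rot: [-3.141, 0.002, -2.993]
contact_force: [-4.4, 0.0, 11.2]
grip_width: 11.9
```

Contact with 11 N at TCP z = 140.6, against 140.5 expected on the floor. I'll release and rise.

Request:
carry_out:
  xyz:
    - [0, 0, 0]
    - [0, 0, 0]
    - [0, 0, -0.2]
    - [0, 0, -0.5]
    - [0, 0, -0.6]
    - [0, 0, -0.6]
    - [0, 0, 0]
  dr:
    - [0, 0, 0]
    - [0, 0, 0]
    - [0, 0, 0]
    - [0, 0, 0]
    - [0, 0, 0]
    - [0, 0, 0]
    - [0, 0, 0]
  gripper: -0.3

```text
time: 26.5
tool_pos: [606.2, 84.3, 256.7]
tcp_rot: [-3.141, 0.007, -2.993]
contact_force: [-0.6, 0.1, 0.1]
grip_width: 32.2
```

```bash
python3 - <<'E'
from h import *
from plant import capture
plan([426.5,231.2,245],np.pi/2+np.radians(8.5))
for n in ["wrist","side"]:
    c=capture(n);np.save(f"pics/{n}14.npy",c,allow_pickle=True)
cv2.imwrite("pics/w14.png",load("wrist14")["image"])
crop(load("side14"),290,100,130,130,6,"s14c")
E
```

```text
pos [606.2  84.3 256.7] rpy [-3.1406  0.0074 -2.9934] t 26.5 grip 32.2 F [-0.6  0.1  0.1]
turn units [ 0.036  0.047 11.249]
shift units after turn [ 2.864 -2.6    0.196]
shift units [2.602 2.864 0.174]
```

View pics/w14.png

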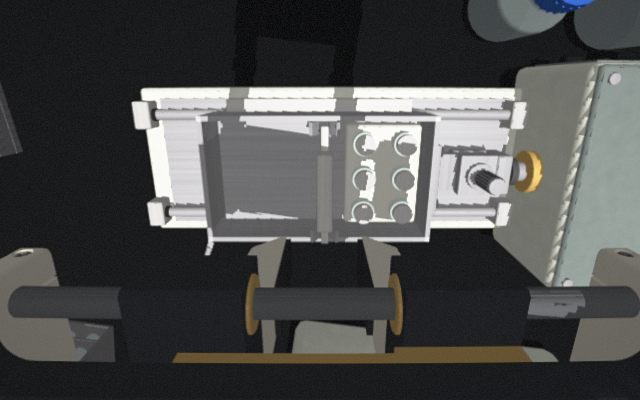

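View pics/s14c.png

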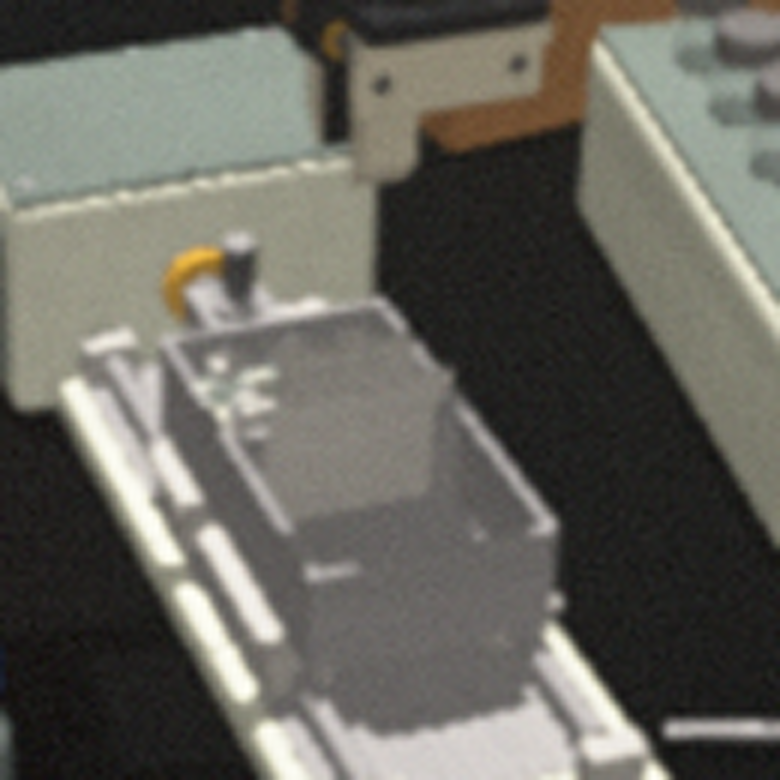

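The plate is down in the slot with its bar above the walls, and the pin still stands. Now for the bottle: I'll turn 90° and move above it.

Request:
carry_out:
  xyz:
    - [0, 0, 0]
    - [0, 0, 0]
    - [0, 0, 0]
    - [0, 0, 0]
    - [0, 0, 0]
    - [0, 0, 0]
    - [0, 0, 0]
    - [0, 0, 0]
  dr:
    - [0, 0, 1]
    - [0, 0, 1]
    - [0, 0, 1]
    - [0, 0, 1]
    - [0, 0, 1]
    - [0, 0, 1]
    - [0, 0, 1]
    - [0, 0, 1]
  gripper: 0.4

```text
time: 27.6
tool_pos: [604.1, 84.2, 251.0]
tcp_rot: [-3.139, -0.002, 2.168]
contact_force: [-0.3, 0.3, -0.2]
grip_width: 64.2
```

Request:
carry_out:
  xyz:
    - [0, 0, 0]
    - [0, 0, 0]
    - [0, 0, 0]
    - [0, 0, 0]
    - [0.7, -0.65, 0]
    - [0.7, -0.65, 0]
    - [0.7, -0.65, 0]
    - [0.7, -0.65, 0.1]
  dr:
    - [0, 0, 1]
    - [0, 0, 1]
    - [0, 0, 1]
    - [0, 0, 0.25]
    - [0, 0, 0]
    - [0, 0, 0]
    - [0, 0, 0]
    - [0, 0, 0]

```text
time: 28.6
tool_pos: [424.0, 228.2, 246.3]
tcp_rot: [-3.142, -0.0, 1.721]
contact_force: [0.0, 0.8, 0.5]
grip_width: 64.1
```

Request:
carry_out:
  xyz:
    - [0, 0, 0]
    - [0, 0, 0]
  dr:
    - [0, 0, 0]
    - [0, 0, 0]

```text
time: 28.85
tool_pos: [426.0, 227.3, 246.6]
tcp_rot: [3.141, 0.0, 1.721]
contact_force: [0.5, -0.1, 0.9]
grip_width: 64.1
```

```bash
python3 - <<'E'
from h import *
from plant import capture
plan([426.5,231.2,245],np.pi/2+np.radians(8.5))
for n in ["wrist"]:
    c=capture(n);np.save(f"pics/{n}15.npy",c,allow_pickle=True)
cv2.imwrite("pics/w15.png",load("wrist15")["image"])
E
```

```text
pos [426.  227.3 246.6] rpy [3.1413e+00 3.0000e-04 1.7207e+00] t 28.85 grip 64.1 F [ 0.5 -0.1  0.9]
turn units [0.002 0.002 0.011]
shift units after turn [0.063 0.018 0.026]
shift units [0.063 0.018 0.026]
```

View pics/w15.png

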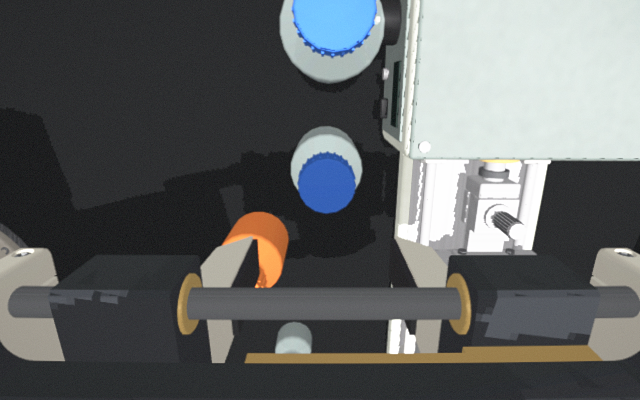

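The blue cap at (327,182), between the tall bottle (top) and the orange one (left), is the mid-size bottle: its height triangulated at 124 mm earlier.

```bash
python3 - <<'E'
from h import *
np.set_printoptions(suppress=True,precision=2)
c=load("wrist15");im=c["image"];hsv=cv2.cvtColor(im,cv2.COLOR_BGR2HSV)
m=cv2.inRange(hsv,(100,120,60),(130,255,255));m[:120]=0
n,l,st,ce=cv2.connectedComponentsWithStats(m);i=1+np.argmax(st[1:,4]);print(st[i],ce[i])
x,y,w,h=st[i][:4]
crop(c,280,110,100,120,5,"w15c")
print("width at z123",np.linalg.norm(onz(c,(x,185),123)-onz(c,(x+w-1,185),123)))
print("bottom edge",onz(c,(x+w/2,y+h-1),123))
P=onz(c,(x+w/2-.5,y+h-1),123);t=onz(c,(x+w/2-.5,182),123);print(P,t)
E
```

```text
[ 298  152   58   62 2785] [326.37 183.29]
width at z123 43.116441933530204
bottom edge [431.47 213.69 123.  ]
[431.08 213.63 123.  ] [427.33 238.2  123.  ]
```

View pics/w15c.png

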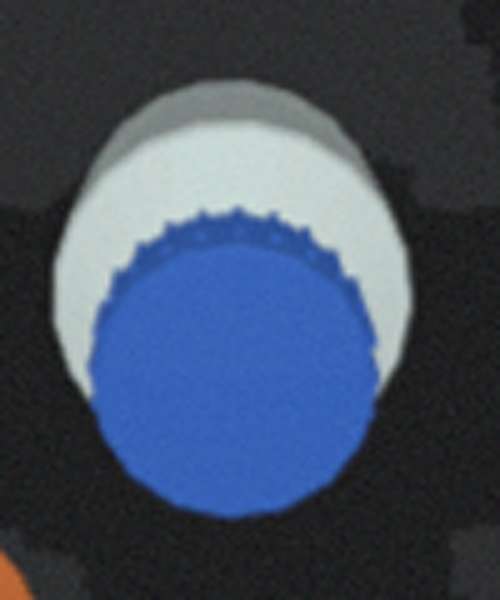

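```bash
python3 - <<'E'
from h import *
np.set_printoptions(suppress=True,precision=2)
c=load("wrist15");p=onz(c,(326.5,185.7),123);print(p)
plan([p[0],p[1],112],np.pi/2+np.radians(8.5))
E
```

```text
[427.77 235.33 123.  ]
pos [426.4 226.9 246.5] rpy [3.14 0.   1.72] t 28.9 grip 64.8 F [ 0.  -0.2 -0.6]
turn units [0. 0. 0.]
shift units after turn [0.14 0.04 2.24]
shift units [0.14 0.04 2.24]
```

Request:
carry_out:
  xyz:
    - [0.13, 0.04, 0.3]
    - [0, 0, 0.6]
    - [0, 0, 0.6]
    - [0, 0, 0.45]
    - [0, 0, 0.17]
    - [0, 0, 0]
  dr:
    - [0, 0, 0]
    - [0, 0, 0]
    - [0, 0, 0]
    - [0, 0, 0]
    - [0, 0, 0]
    - [0, 0, 0]

```text
time: 29.65
tool_pos: [427.5, 234.9, 119.2]
tcp_rot: [-3.141, 0.0, 1.718]
contact_force: [1.1, -0.4, 0.4]
grip_width: 64.2
```

```bash
python3 - <<'E'
from h import *
from plant import capture
plan([427.8,235,119],np.pi/2+np.radians(8.5))
c=capture("wrist");np.save("pics/wrist16.npy",c,allow_pickle=True);cv2.imwrite("pics/w16.png",c["image"])
E
```

```text
pos [427.5 234.9 119.2] rpy [-3.1409e+00  1.0000e-04  1.7180e+00] t 29.65 grip 64.2 F [ 1.1 -0.4  0.4]
turn units [-0.005  0.001 -0.009]
shift units after turn [0.    0.006 0.003]
shift units [0.    0.006 0.003]
```

View pics/w16.png

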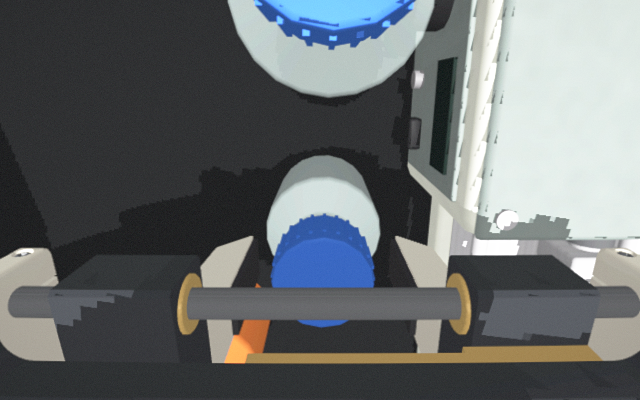

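The fingers straddle the cap evenly. I'll close.

Request:
carry_out:
  xyz:
    - [0, 0, 0]
    - [0, 0, 0]
    - [0, 0, 0]
    - [0, 0, 0]
  dr:
    - [0, 0, 0]
    - [0, 0, 0]
    - [0, 0, 0]
    - [0, 0, 0]
  gripper: -1

```text
time: 30.2
tool_pos: [427.0, 235.6, 120.0]
tcp_rot: [3.141, -0.0, 1.719]
contact_force: [-1.8, -0.4, 5.9]
grip_width: 43.5
```

Request:
carry_out:
  xyz:
    - [0, 0, -0.2]
    - [0, 0, -0.4]
    - [0, 0, -0.6]
    - [0, 0, -0.6]
    - [0, 0, -0.6]
    - [0, 0, 0]
    - [0, 0, 0]
  dr:
    - [0, 0, 0]
    - [0, 0, 0]
    - [0, 0, 0]
    - [0, 0, 0]
    - [0, 0, 0]
    - [0, 0, 0]
    - [0, 0, 0]

```text
time: 31.08
tool_pos: [426.1, 235.2, 262.2]
tcp_rot: [-3.139, 0.0, 1.719]
contact_force: [-0.6, -0.2, -3.3]
grip_width: 43.2
```

```bash
python3 - <<'E'
from h import *
from plant import capture
a=np.radians(8.51);ex=np.array([np.cos(a),np.sin(a)]);ey=np.array([-ex[1],ex[0]])
b=np.array([584.1,220.2])-188*ey;print(b)
plan([*b,268],np.pi/2+a)
c=capture("wrist");np.save("pics/wrist17.npy",c,allow_pickle=True);cv2.imwrite("pics/w17.png",c["image"])
E
```

```text
[611.92062065  34.26987047]
pos [426.1 235.2 262.2] rpy [-3.1393e+00  4.0000e-04  1.7190e+00] t 31.07 grip 43.2 F [-0.6 -0.2 -3.3]
turn units [-0.016  0.003 -0.002]
shift units after turn [-3.77   2.568 -0.097]
shift units [-3.769  2.569 -0.101]
```

View pics/w17.png

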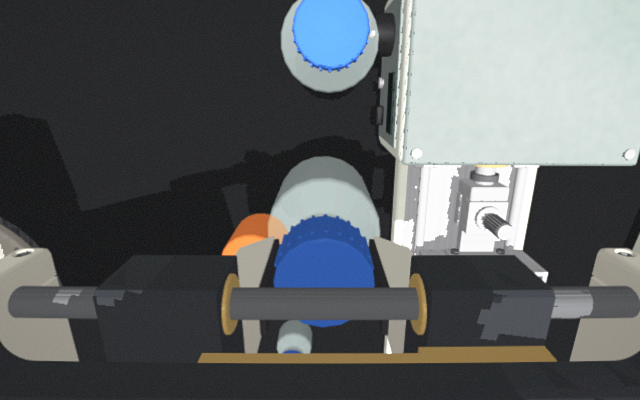

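Request:
carry_out:
  xyz:
    - [-0.3, 0, -0.1]
    - [-0.6, 0, 0]
    - [-0.7, 0, 0]
    - [-0.7, 0, 0]
    - [-0.6, 0.2, 0]
    - [-0.5, 0.4, 0]
    - [-0.3, 0.5, 0]
    - [-0.07, 0.5, 0]
  dr:
    - [0, 0, 0]
    - [0, 0, 0]
    - [0, 0, 0]
    - [0, 0, 0]
    - [0, 0, 0]
    - [0, 0, 0]
    - [0, 0, 0]
    - [0, 0, 0]

```text
time: 32.12
tool_pos: [555.8, 23.4, 268.6]
tcp_rot: [-3.14, 0.0, 1.716]
contact_force: [0.2, -0.1, -3.9]
grip_width: 43.5
```

Request:
carry_out:
  xyz:
    - [0, 0.5, 0]
    - [0, 0.3, 0]
    - [0, 0.17, 0]
    - [0, 0, 0]
    - [0, 0, 0]
  dr:
    - [0, 0, 0]
    - [0, 0, 0]
    - [0, 0, 0]
    - [0, 0, 0]
    - [0, 0, 0]

```text
time: 32.75
tool_pos: [612.1, 34.2, 269.3]
tcp_rot: [-3.141, -0.0, 1.719]
contact_force: [0.3, 0.3, -4.0]
grip_width: 43.4
```

```bash
python3 - <<'E'
from h import *
from plant import capture
plan([611.9,34.3,181],np.pi/2+np.radians(8.5))
for n in ["wrist","side","top"]:
    c=capture(n);np.save(f"pics/{n}18.npy",c,allow_pickle=True)
cv2.imwrite("pics/w18.png",load("wrist18")["image"])
crop(load("side18"),280,80,150,150,5,"s18c")
E
```

```text
pos [612.1  34.2 269.3] rpy [-3.1408e+00 -1.0000e-04  1.7188e+00] t 32.75 grip 43.4 F [ 0.3  0.3 -4. ]
turn units [-0.006 -0.001 -0.002]
shift units after turn [ 1.000e-03 -3.000e-03  1.472e+00]
shift units [ 1.000e-03 -2.000e-03  1.472e+00]
```

View pics/w18.png

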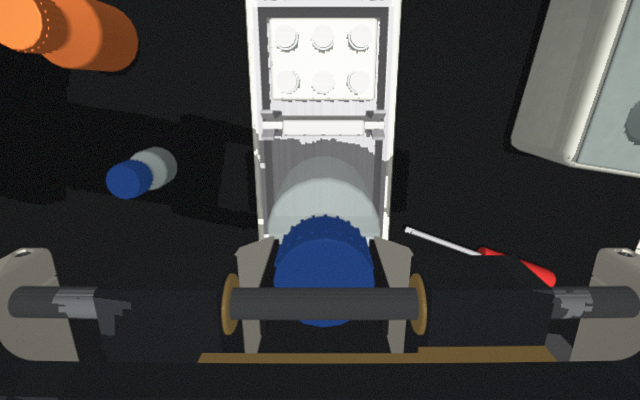

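View pics/s18c.png

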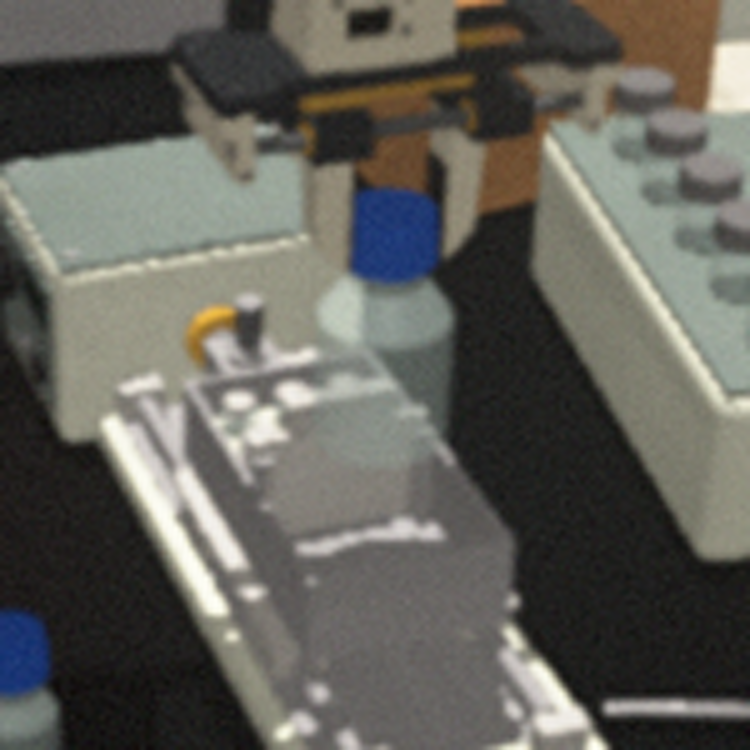

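The bottle is centred over the bay, with its sides at 270–378 px between walls at 260–388 px. I'll lower it.

Request:
carry_out:
  xyz:
    - [0, 0, 0.2]
    - [0, 0, 0.3]
    - [0, 0, 0.3]
    - [0, 0, 0.25]
    - [0, 0, 0.15]
    - [0, 0, 0.1]
    - [0, 0, 0]
  dr:
    - [0, 0, 0]
    - [0, 0, 0]
    - [0, 0, 0]
    - [0, 0, 0]
    - [0, 0, 0]
    - [0, 0, 0]
    - [0, 0, 0]

```text
time: 33.78
tool_pos: [612.7, 34.5, 191.2]
tcp_rot: [-3.141, -0.0, 1.719]
contact_force: [-0.5, -0.3, -2.9]
grip_width: 43.3
```

Request:
carry_out:
  xyz:
    - [0, 0, 0.05]
    - [0, 0, 0.04]
    - [0, 0, 0.03]
    - [0, 0, 0]
  dr:
    - [0, 0, 0]
    - [0, 0, 0]
    - [0, 0, 0]
    - [0, 0, 0]

```text
time: 34.28
tool_pos: [612.7, 34.5, 184.1]
tcp_rot: [-3.141, -0.0, 1.719]
contact_force: [-0.7, 0.1, -3.8]
grip_width: 43.1
```

Request:
carry_out:
  xyz:
    - [0, 0, 0.025]
    - [0, 0, 0.02]
    - [0, 0, 0.01]
    - [0, 0, 0]
  dr:
    - [0, 0, 0]
    - [0, 0, 0]
    - [0, 0, 0]
    - [0, 0, 0]

```text
time: 34.78
tool_pos: [612.8, 34.5, 182.0]
tcp_rot: [3.141, 0.0, 1.719]
contact_force: [-3.8, 0.3, 5.0]
grip_width: 43.7
```

Contact at TCP z = 182 (120 at pick-up + 62), so the bottle stands on the floor. I'll release and rise.

Request:
carry_out:
  xyz:
    - [0, 0, 0]
    - [0, 0, 0]
    - [0, 0, 0]
    - [0, 0, -0.2]
    - [0, 0, -0.5]
    - [0, 0, -0.6]
    - [0, 0, -0.4]
    - [0, 0, 0]
  dr:
    - [0, 0, 0]
    - [0, 0, 0]
    - [0, 0, 0]
    - [0, 0, 0]
    - [0, 0, 0]
    - [0, 0, 0]
    - [0, 0, 0]
    - [0, 0, 0]
  gripper: 0.5

```text
time: 35.78
tool_pos: [613.7, 34.5, 285.7]
tcp_rot: [3.136, 0.001, 1.719]
contact_force: [0.7, -0.5, -0.3]
grip_width: 68.8
```

Request:
carry_out:
  xyz:
    - [-0.6, 0, 0]
    - [-0.8, 0, 0]
    - [-0.6, 0, 0]
    - [0, 0, 0]
    - [0, 0, 0]
  dr:
    - [0, 0, 0]
    - [0, 0, 0]
    - [0, 0, 0]
    - [0, 0, 0]
    - [0, 0, 0]

```text
time: 36.4
tool_pos: [630.1, -83.6, 281.9]
tcp_rot: [-3.14, -0.001, 1.719]
contact_force: [0.7, -0.4, 0.1]
grip_width: 68.9
```

```bash
python3 - <<'E'
from h import *
from plant import capture
plan([611.9,34.3,181])
for n in ["wrist","side","top"]:
    c=capture(n);np.save(f"pics/{n}19.npy",c,allow_pickle=True)
cv2.imwrite("pics/w19.png",load("wrist19")["image"])
crop(load("side19"),280,80,150,150,5,"s19c")
crop(load("top19"),150,120,200,140,4,"t19c")
E
```

```text
pos [630.1 -83.6 281.9] rpy [-3.1401e+00 -1.3000e-03  1.7189e+00] t 36.4 grip 68.9 F [ 0.7 -0.4  0.1]
shift units [ 1.986 -0.008  1.685]
```

View pics/w19.png

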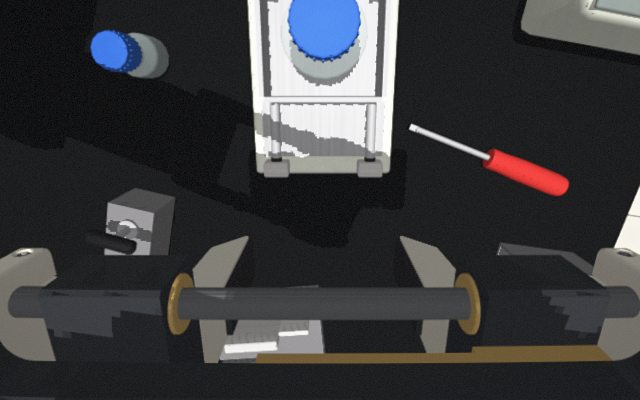

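View pics/s19c.png

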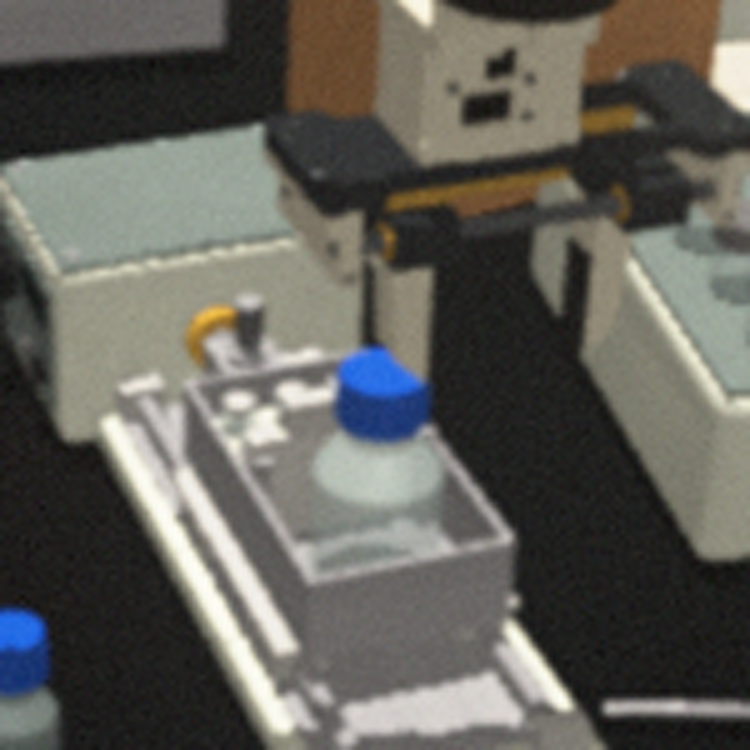

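View pics/t19c.png

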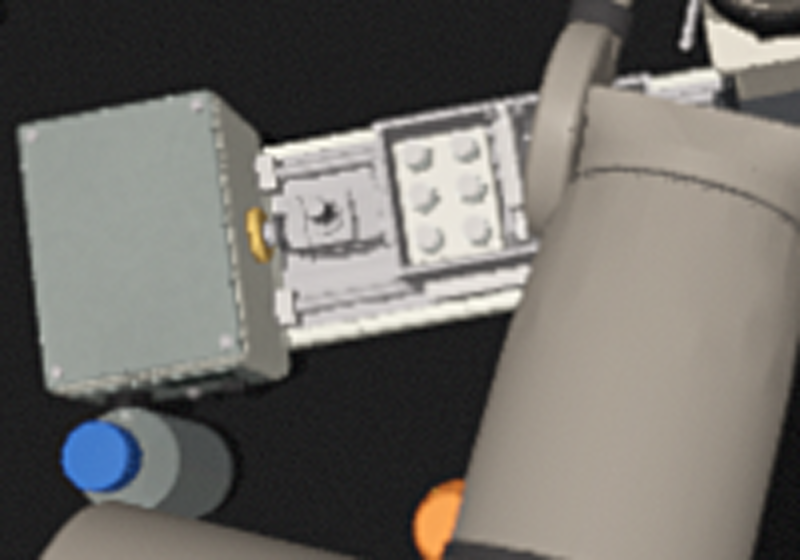

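The bottle stands in the bay, and the pin and divider are in place. A numeric check before handing in.

```bash
python3 - <<'E'
from h import *
np.set_printoptions(suppress=True,precision=1)
a=np.radians(8.51);ex=np.array([np.cos(a),np.sin(a)]);ey=np.array([-ex[1],ex[0]]);f=np.array([584.1,220.2])
L=lambda P:np.array([(P[:2]-f)@ex,(P[:2]-f)@ey])
c=load("wrist19");hsv=cv2.cvtColor(c["image"],cv2.COLOR_BGR2HSV)
m=cv2.inRange(hsv,(100,120,60),(130,255,255));m[:,:250]=0
ys,xs=np.where(m>0);print("cap cols",xs.min(),xs.max(),"bottom",ys.max())
i=ys[(xs==xs.min())|(xs==xs.max())].mean()
print("bottle (bay at 0,-188)",L(onz(c,((xs.min()+xs.max())/2,i),185)), "bottom edge",L(onz(c,((xs.min()+xs.max())/2,ys.max()),185)))
print("end wall top outer",L(onz(c,(325,103.5),107)), "inner",L(onz(c,(325,97),107)))
crop(load("wrist14"),280,110,180,140,4.4,"w14c");crop(c,240,0,170,180,4,"w19c")
E
```

```text
cap cols 288 360 bottom 61
bottle (bay at 0,-188) [   1.5 -189.5] bottom edge [   1.5 -212.4]
end wall top outer [   2.2 -241.3] inner [   2.2 -236. ]
```

View pics/w14c.png

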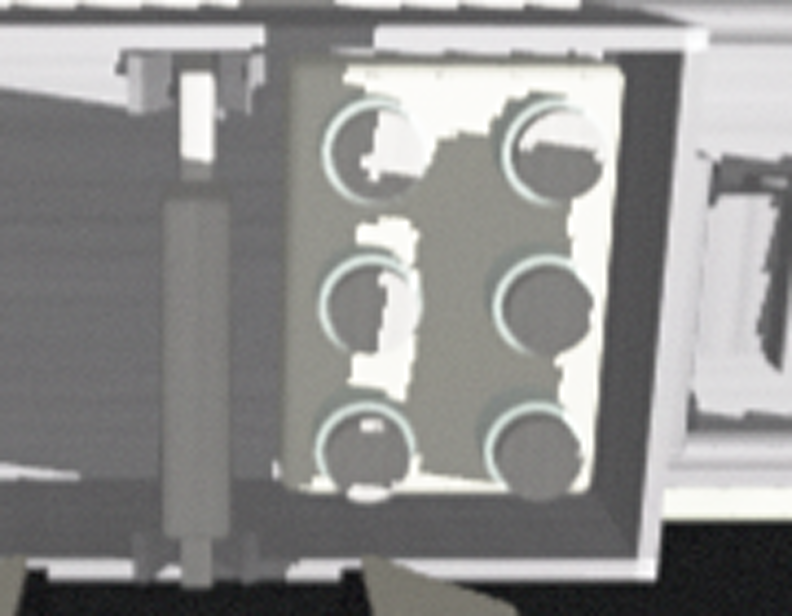

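View pics/w19c.png

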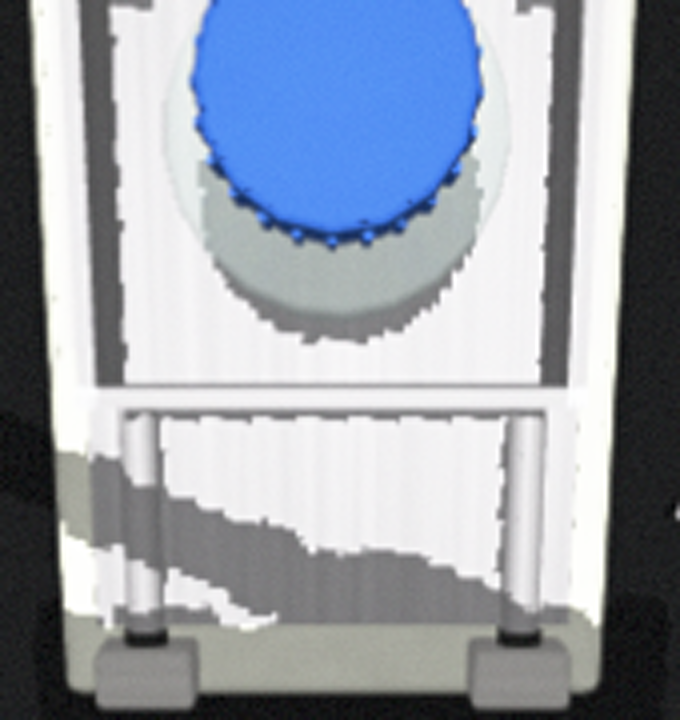

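```bash
python3 - <<'E'
from h import *
np.set_printoptions(suppress=True,precision=1)
c=load("wrist14");s=load("side19");t=load("top19")
X=lambda x,y:(280+(x+.5)/4.4-.5,110+(y+.5)/4.4-.5)
for z in (139,144,149): print(z,"bar len (60)",np.linalg.norm(onz(c,X(195,193),z)-onz(c,X(195,538),z)))
print("plate shoulder len (96) z124",np.linalg.norm(onz(c,X(197,70),124)-onz(c,X(196,587),124)))
print("pin head tri (expect z 122)",tri(t,(150+(322.5)/4-.4,120+208.5/4-.4),s,(280+251/5-.4,80+299/5-.4)))
from plant import get_obs
o=get_obs();print(o["time"],o["contact_force"],o["grip_width"])
E
```

```text
139 bar len (60) 61.070636731074075
144 bar len (60) 59.86285354747667
149 bar len (60) 58.65507036387915
plate shoulder len (96) z124 95.69911636469126
pin head tri (expect z 122) (array([581.5, 213.1, 125.5]), np.float64(0.8730017804399003))
36.55 [ 0.9 -0.2  0.2] 68.98694918630439
```

```bash
python3 - <<'E'
from h import *
t=load("top19");s=load("side19")
for z in (90,122): print(z,(proj(t,[584.1,220.2,z])-[150,120])*4,(proj(s,[584.1,220.2,z])-[280,80])*5)
crop(t,210,155,45,36,14,"t19p");crop(s,310,125,50,40,14,"s19p")
w=load("wrist14");crop(w,425,135,120,80,6,"w14p");print(proj(w,[[584.1,220.2,90],[584.1,220.2,122]]))
E
```

```text
90 [[323.17714628 213.67533086]] [[249.93032247 345.63372753]]
122 [[311.87725075 203.88649974]] [[250.42525888 296.02042355]]
[[480.71029154 177.14249824]
 [497.54658785 187.26086306]]
```

View pics/w14p.png

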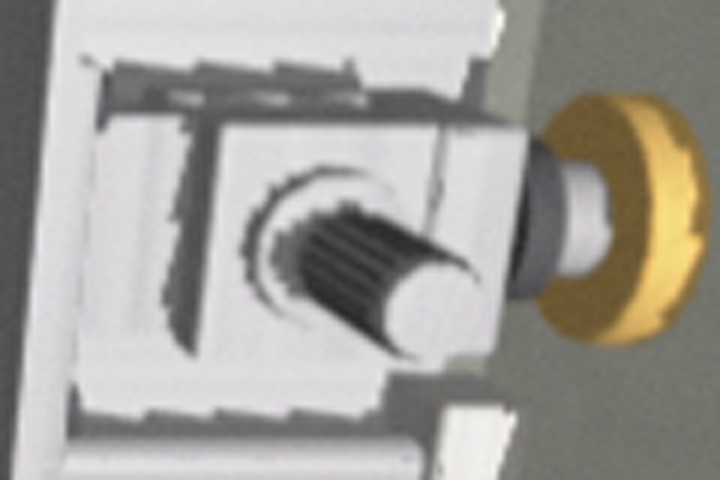

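View pics/s19p.png

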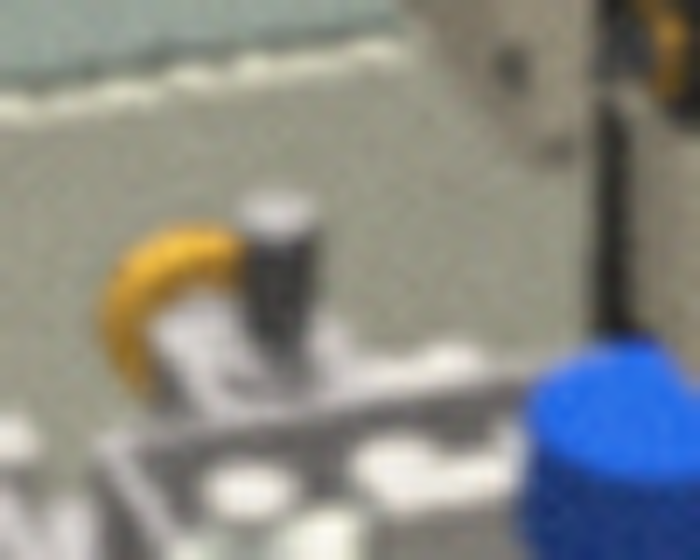

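In the wrist view the pin's flange (479,176) and head (497,187) fall within 1–2 px of where a seated pin should be, and the side view agrees. The gripper is clear of everything, so I'm handing in.

```bash
python3 -c "
from plant import close_job
print(close_job())"
```

```text
the job is handed in; nothing more can be done
None
```

I did all four steps in order and handed the job in at about 36.6 s of robot time; the hand-in gives no verdict. At the end everything was released and the gripper stood clear.

- **Tray:** pushed home until it met its stop, about 11 N.
- **Pin:** the all-steel pin is through fork and lug. Lowering ended on contact with the fork (7.5 N), and its flange and head sit within 2 px of where a seated pin should appear in the wrist view.
- **Divider:** contact came at TCP z 140.6 mm against 140.5 expected, and after release the bar's apparent length (59.9 mm against 60) fits full depth.
- **Bottle:** it stands upright in the bay, about 1.5 mm off centre in x and in y.
- **Bystanders:** none looked disturbed in the views I had. I took no separate final picture of the beaker, and the last pictures show the accessory block and rack only in part.

Two checks disagreed:
- **Top camera:** it read the fork about 3.5 mm short in y compared with the wrist camera, and a rough top/side measurement of the pin head was about 7 mm off in y and 3.5 mm off in z. I trusted the wrist camera, because the pin and divider fits bore it out.
- **Tray end wall:** the last wrist picture put it about 2 mm further out than the home position. That is about the calibration error, and with the pin in place the tray can move only about 2 mm.

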